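Move a photographed specimen carrier from under the lens to its storage pedestal

TASK

The specimen carrier under the camera lies between fences where its sides cannot be gripped: slide it along the channel until its front end sticks out over the stage's front edge by 30 mm or more, still lying flat, then grip the part that sticks out and lift the carrier clear. Set it down on the empty blue pedestal, not dropped, with its cut corners over the pedestal's cut corners, so that its skirt is all the way down around the pedestal. Keep the carrier roughly level, do not bump the camera, and leave the stored carrier and everything else on the table where they are.

Things in the scene. Friction and masses are not known exactly. Their poses are not given: they have to be found in the camera images.
- stage: Fixed dark steel stage block of a copy stand, 200 mm long (x), 105 wide (y), top face 45 mm above the table. Origin on the table under the middle of its open front edge, which faces to the left as seen from the robot; +x runs from that edge back along the channel, z up. Column (42 mm thick, 460 high) at x = 130, y = 170 mm on a 20 mm high black board. Nothing stands in front of the front edge.
- stage_lip (a point): Middle of the stage's open front edge, on the top face (45 mm above the table). From here the channel runs back between two grey fences along the stage's x, inner faces at y = +-34 mm, outer +-51 mm, tops 57 mm above the table; a stop closes it at x = 192 mm.
- camera: Bellows camera fixed over the stage; origin and axes as stage. Lowest is a round black lens hood, radius 50 mm, axis at x = 90, y = 0 mm, underside 195 mm above the table; camera up to 120 mm wide above it, to 452 mm. A tool pointing straight down cannot reach under the hood: come in past the front edge, leaning 35 to 45 degrees, fingers pointing forward (+x) and down.
- carrier: Carrier to move: loose thin aluminium plate 140 mm long (x), 62 wide (y), 11 high, 0.11 to 0.23 kg, black square with amber specimen on its front half. Origin: centre of its underside, z up. Starts flat in the channel, x along the stage's x, front end (-x) 8 to 22 mm behind the stage's front edge, sides 3 mm from the fences. Panel 5 mm thick on a 6 mm deep skirt (wall 4 mm, inside 132 x 54).
- carrier_front (a point): Middle of the carrier's square front end, at the underside (x = -70 mm of the carrier).
- carrier_key (a point): Middle of the carrier's rear end, at the underside (x = +70 mm). The two corners of this end are cut at 45 degrees by 16 mm each way; those of the front end are square.
- carrier_slot (a point): Middle of the front wall of the carrier's slot, at the top face (x = -10, z = 11 mm of the carrier). The slot goes right through the panel, x -10 to +26 mm, y -20 to +20 mm: closed fingertips put into it can draw the carrier along by this wall.
- free_pedestal: Empty blue storage pedestal, fixed, 127 mm long (x), 49 wide (y), 55 high (top 2.5 mm is 2 mm smaller all round as lead-in); its +x corners are cut to match the carrier's. Origin on the table below its centre. Seated, the carrier has the same centre and x direction, its skirt 6 mm down around the pedestal with 2.5 mm play, its origin 49 mm above the table. End for end it will not go down.
- free_pedestal_key (a point): Where the carrier's rear end (point carrier_key) comes when it is seated: x = +70, z = 49 mm of the free pedestal.
- full_pedestal: Pedestal like the free one, but with a carrier on it. Its place and that of the free one may be swapped.
- stored_carrier: Carrier like the other one (red-brown specimen), loose, already seated on the full pedestal; leave it alone. Origin in the centre of its underside.
- flash: Black flash unit lying down, 80 x 155 x 62 mm, loose; origin under its middle.
- lens: Black spare lens standing upright, 74 mm across, 85 mm high, loose; origin under its centre.
- cleaner: White bottle of cleaner, 52 mm across, 130 mm high, loose; origin under its centre.
- lens_cap: Black lens cap, a disc 72 mm across, 10 mm high, loose; origin under its centre.
- screwdriver: Screwdriver with a red handle, about 200 mm long, lying on the table, loose; origin under its middle.
- slide_box: Green open box with dividers, 100 x 140 x 50 mm, loose; origin under its centre.
Not all that is in view belongs to the job. What is shaped like the free_pedestal but pink is not meant.

How it is judged:
By the outcome, as a careful person would: the job done as asked, in the order asked, and still so for the second after the job is handed in, with the robot touching nothing.
It also fails if it takes over 58 s, if anything falls off the work surface, if the arm or the gripper's body presses on something with over 40 N, if the wrist force passes 120 N, or if a joint passes its speed limit or range.

ROBOT

A 7-joint arm with a two-finger parallel gripper is mounted at the origin on the work surface. World frame = base frame: x ahead of the robot, y to its left, z up, the work surface at z = 0. Lengths are in m, angles in rad, forces in N, time in s.
With the tool pointing down it reaches from about 0.4 to 0.85 m from the base axis. Payload 10.4 kg.
Tool frame: the origin (TCP) lies at the very end of the fingers, on their centre line; the grasp point (between the pads) lies 19 mm behind it; z points along the fingers, y is the line along which they close (so a half turn about z gives the same grasp; the last joint's range is limited). The gripper opens to 87 mm and grips with 3 to 60 N. Pads are 19 mm wide; open, the fingers measure 117 mm over their backs; the gripper's body (75 mm by 190 mm) begins 51 mm behind the grasp point.
Start: joints at [-1.333, 0.332, -0.065, 1.46, 0.022, 1.35, -0.088], TCP at [0.161, 0.604, 0.223] pointing down, gripper open.
Joint ranges: [-2.6, 2.6], [-0.5, 2.12], [-1.47, 1.34], [0.16, 2.42], [-1.27, 4.41], [0.06, 2.06], [-2.6, 2.6]. Speed limits (rad/s): [2.22, 2.22, 2.79, 2.79, 3.14, 3.14, 3.14].

INTERFACE

Orientations are given as a unit quaternion [x, y, z, w].
In Python, from bench import r gives the robot as it stands.
- The arm moves only by the shell command python3 -m crank 'ROWS' [FORCE]. ROWS is JSON, a list that holds one entry, the list of rows, each a list of 5 numbers: the shift along the tool's x, y, z in mm, then the turn about the tool's z in degrees, then the opening, from -1 (shut) to 1 (fully open). A call has 1 to 20 rows; each row is the pose to reach, as a shift and turn from the pose commanded when the call began, along the tool's axes at that moment; what a row does not reach only later rows make up. A row lasts 1/10 s, in which the tool goes at most 50 mm and 8.59 degrees, less where a joint would pass 70% of its speed; a pose out of reach is approached as far as the arm can. A call with a gripper value outside its range is refused whole. The fingers move at their own pace and stop on an object; FORCE is the grip in N (left out, the last holds). Time passes only in rows, so rows that repeat a pose let the fingers close. It gives the time, the measured TCP pose, the force, the opening and the grip force at its end, in the units of the state.
- r.read_state(): the state, without advancing time (a new reading comes with each control period).
- r.camera(name): name is "scene" or "top" or "wrist"; returns a dict with "image" (420x560x3 uint8, red, green, blue), "vfov" (degrees; the focal length in pixels is half the picture's height over the tangent of half this angle, whatever the lens; pixels are square), "cx", "cy" (the principal point, pixels), "eye" and "attitude" of the camera in the world. Camera axes: x right, y down, z forward; pixel columns grow to the right and rows downward; lengths in m; the calibration is good to about 2 mm. A picture is of the moment at which its call begins. There is no depth.
- r.close_job(): hands the job in; it is judged then, once.
The state is a dict: "time": time; "joint_positions": joint angles; "joint_vel": joint speeds; "joint_torque": joint torques, N m; "ee_pos": TCP position; "eef_rot": TCP orientation; "ft_force": force on the tool from outside, world axes, zero at the start; "torque": the same for the moment, N m; "width": finger opening in m; "grip_force": force on a finger pad.
Only numpy, scipy, OpenCV 4.12 (cv2) and the standard library are available. Lean on these libraries where they do the work, as an engineer would, in place of code of your own. Each camera call takes 0.05 s, during which the arm holds its last target. There are 200 camera calls.

## Working session

There is one attempt and no reset: what is moved stays moved. The work goes in short steps, Python scripts to look and compute and a shell command to move; the robot and the scene stay as the last step left them, time stands still between calls to the robot, and variables do not carry over. Pictures are saved under pics/ and viewed, at most 10 in all, crops included, and the job is handed in when it is done.

```bash
ls; mkdir -p pics
cat > h.py <<'E'
import numpy as np,cv2
from scipy.spatial.transform import Rotation as R
from bench import r
def save(name,fn):
    c=r.camera(name); im=c.pop("image"); cv2.imwrite("pics/"+fn,im[:,:,::-1]); np.save("pics/"+fn+".npy",c,allow_pickle=True); return c
def ray(c,u,v,z):
    f=210/np.tan(np.radians(c["vfov"])/2)
    d=np.array([(u-c["cx"])/f,(v-c["cy"])/f,1])
    A=np.array(c["attitude"]); M=R.from_quat(A).as_matrix() if A.size==4 else A
    d=M@d; e=np.array(c["eye"]); return e+d*(z-e[2])/d[2]
def load(fn): return np.load("pics/"+fn+".npy",allow_pickle=True).item()
E
python3 - <<'E'
from h import *
print(save("scene","s1.png"));print(save("top","t1.png"))
print(r.read_state())
E
```

```text
pics
{'vfov': 53.50302347426077, 'cx': 279.41658073523735, 'cy': 202.1615706252291, 'eye': array([1.09711201, 0.16289186, 0.90326904]), 'attitude': array([ 0.62980016,  0.72104043, -0.21872488, -0.18871113])}
{'vfov': 55.38521139180667, 'cx': 276.32153719524877, 'cy': 216.72319142417908, 'eye': array([0.41855937, 0.08876117, 1.09862369]), 'attitude': array([-0.69605751,  0.71483122, -0.04371144,  0.05108405])}
{'time': 0.1, 'joint_positions': array([-1.33261321,  0.33279973, -0.06470491,  1.46087916,  0.02159951,
        1.34991647, -0.08849886]), 'joint_vel': array([-0.00091008, -0.00032902, -0.00069128, -0.00232727,  0.00131059,
        0.00201674, -0.00037222]), 'joint_torque': array([ 1.04546933e-03, -6.24544072e+01,  2.42278894e-02, -3.90714562e+01,
       -6.15235046e-02,  3.67019547e-02,  4.19059995e-05]), 'ee_pos': array([0.16105623, 0.60351639, 0.22182868]), 'eef_rot': array([ 1.30009793e-01,  9.91512494e-01, -6.51243004e-04, -5.57297057e-05]), 'ft_force': array([ 0.01690862, -0.4156196 , -0.54878571]), 'torque': array([ 0.01755837, -0.0503447 ,  0.02323792]), 'grip_force': 0.0, 'width': 0.08704624477296158}
```

View pics/s1.png

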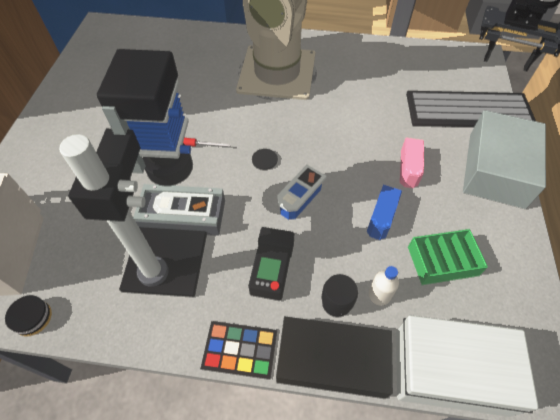

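View pics/t1.png

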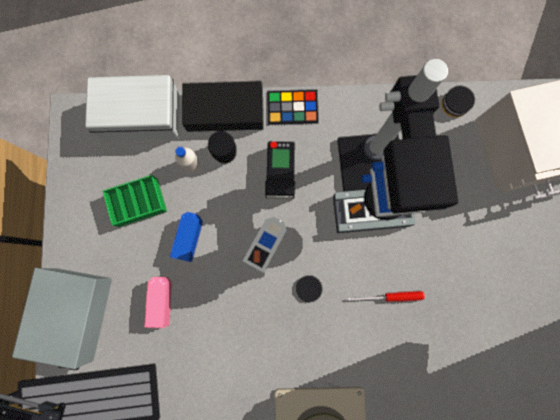

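The scene view shows the stage at (180,205) with the carrier under the camera, its front end to the right. The free blue pedestal is at (385,212) and the full one at (300,192). In the top view the stage front edge is near x=337 and the free pedestal is at (186,237). I'll enlarge both.

Run:
```python
from h import *
t=cv2.imread("pics/t1.png")
a=cv2.resize(t[180:240,325:425],None,fx=8,fy=8,interpolation=cv2.INTER_CUBIC)[:480]
b=cv2.resize(t[200:275,155:295],None,fx=5,fy=5,interpolation=cv2.INTER_CUBIC)[:300]
b=b[:, :800]
cv2.imwrite("pics/a.png",a)
s=cv2.imread("pics/s1.png")
b1=cv2.resize(t[200:270,160:215],None,fx=7,fy=7,interpolation=cv2.INTER_CUBIC)
b2=cv2.resize(s[175:245,355:412],None,fx=7,fy=7,interpolation=cv2.INTER_CUBIC)
cv2.imwrite("pics/b.png",np.hstack([b1,b2]))
```

```text
(no output)
```

View pics/a.png

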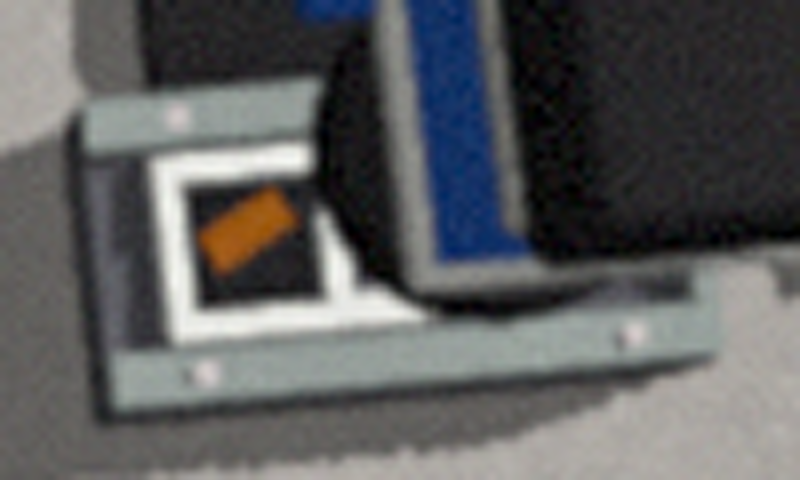

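View pics/b.png

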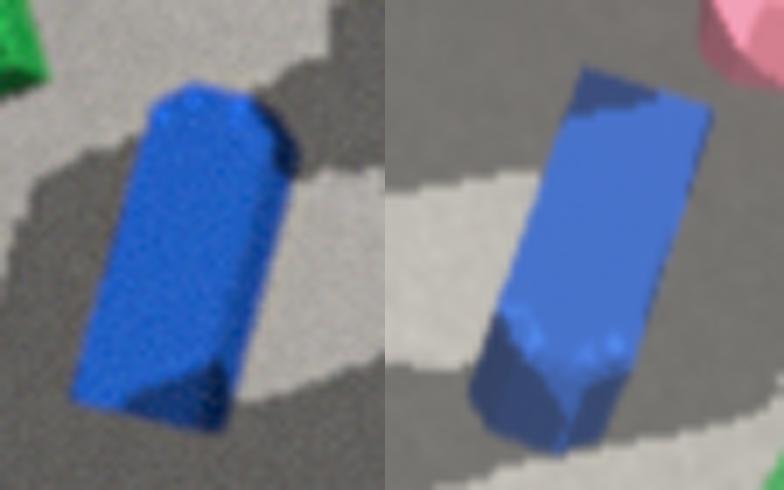

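Run:
```python
from h import *
t=load("t1.png");s=load("s1.png")
def T(x,y,k,ox,oy,c,z): return ray(c,ox+(x+.5)/k-.5,oy+(y+.5)/k-.5,z)[:2].round(4)
A=lambda x,y,z:T(x,y,8,325,180,t,z)
p=A(82,100,.057);q=A(112,410,.057);e=A(716,355,.057);print("fence",p,q,e,np.linalg.norm(p-q),np.linalg.norm(q-e))
c=A(150,157,.056);d=A(173,345,.056);print("carr",c,d,np.linalg.norm(c-d))
for n,(x,y) in dict(blackTL=(187,187),BL=(200,308),TR=(312,180),BR=(326,296)).items():print(n,A(x,y,.056))
sx=(e-q)/np.linalg.norm(e-q);m=(p+q)/2;w=(p-q)/np.linalg.norm(p-q);print("sx",sx,np.degrees(np.arctan2(*sx[::-1])),"from w",np.degrees(np.arctan2(w[1],w[0]))-90,"lip",m,"carr front gap",((c+d)/2-m)@sx)
B=lambda x,y,z:T(x,y,7,160,200,t,z)
C=lambda x,y,z:T(x-385,y,7,355,175,s,z)
for n,P in dict(nearL=B(72,403,.055),nearR=B(226,432,.053),cutL1=B(150,112,.053),cutL2=B(195,82,.053),cutR=B(250,97,.053)).items():print("top",n,P)
for n,P in dict(nearR=C(585,68,.053),nearL=C(712,105,.053),cutR1=C(498,303,.053),cutR2=C(545,362,.053),cutL2=C(603,365,.053),cutL1=C(634,335,.053)).items():print("scn",n,P)
```

```text
fence [ 0.6208 -0.0585] [ 0.5177 -0.0636] [ 0.5304 -0.261 ] 0.10322606260048861 0.19780811409039822
carr [ 0.6013 -0.0802] [ 0.5386 -0.0847] 0.06286127583815013
blackTL [ 0.5909 -0.0918]
BL [ 0.5506 -0.0941]
TR [ 0.5921 -0.133 ]
BR [ 0.5534 -0.1355]
sx [ 0.06420364 -0.99793682] -86.31887071137311 from w -87.16808451870719 lip [ 0.56925 -0.06105] carr front gap 0.021400790455266175
top nearL [0.461  0.3779]
top nearR [0.4488 0.3208]
top cutL1 [0.5698 0.3499]
top cutL2 [0.5808 0.3329]
top cutR [0.5745 0.312 ]
scn nearR [0.4498 0.3352]
scn nearL [0.4602 0.3801]
scn cutR1 [0.5537 0.3057]
scn cutR2 [0.575  0.3218]
scn cutL2 [0.5736 0.3411]
scn cutL1 [0.5603 0.3515]
```

No row tilts the tool, so leaning can only come from how the arm behaves at the edge of its reach. I'll test that to the robot's left, away from everything, after turning so the narrow side of the gripper lies in the lean plane.

```bash
cat > st.py <<'E'
from h import *
s=r.read_state();M=R.from_quat(s["eef_rot"]).as_matrix()
print("t",s["time"],"q",np.round(s["joint_positions"],3),"p",s["ee_pos"].round(4),"w",round(s["width"],4));print("M",M.round(3).tolist(),"lean",round(np.degrees(np.arccos(-M[2,2])),1),"F",s["ft_force"].round(1))
E
python3 -m crank '[[[160,-95,0,90,-1],[160,-95,0,90,-1],[160,-95,0,90,-1],[160,-95,0,90,-1],[160,-95,0,90,-1],[160,-95,0,90,-1],[160,-95,0,90,-1],[160,-95,0,90,-1],[160,-95,0,90,-1],[160,-95,0,90,-1],[160,-95,0,90,-1],[160,-95,0,90,-1]]]'; python3 st.py
```

```text
time: 1.3
ee_pos: [-0.0179, 0.5531, 0.2222]
eef_rot: [0.793, 0.609, -0.0, 0.0]
ft_force: [0.3, -0.7, 0.1]
width: 0.0026
grip_force: 0.0
t 1.3 q [-1.656  0.176 -0.034  1.654  0.006  1.312 -1.953] p [-0.0179  0.5531  0.2222] w 0.0026
M [[0.259, 0.966, 0.0], [0.966, -0.259, -0.001], [-0.001, 0.0, -1.0]] lean 0.0 F [ 0.3 -0.7  0.1]
```

```bash
python3 -m crank '[[[-240,84,0,-18.6,-1],[-240,84,0,-18.6,-1],[-240,84,0,-18.6,-1],[-240,84,0,-18.6,-1],[-240,84,0,-18.6,-1],[-240,84,0,-18.6,-1],[-240,84,0,-18.6,-1]]]'; python3 st.py
```

```text
time: 2.0
ee_pos: [0.0015, 0.2995, 0.223]
eef_rot: [0.683, 0.73, 0.001, -0.001]
ft_force: [-0.6, 0.7, -0.1]
width: 0.0004
grip_force: 0.0
t 2.0 q [-1.616 -0.422 -0.077  2.183 -0.032  1.376 -1.614] p [0.0015 0.2995 0.223 ] w 0.0004
M [[-0.066, 0.998, 0.0], [0.998, 0.066, 0.003], [0.003, 0.0, -1.0]] lean 0.2 F [-0.6  0.7 -0.1]
```

```bash
python3 -m crank '[[[-80,0,0,0,-1],[-80,0,0,0,-1],[-80,0,0,0,-1],[-80,0,0,0,-1]]]'; python3 st.py
```

```text
time: 2.4
ee_pos: [-0.0033, 0.2364, 0.1926]
eef_rot: [0.681, 0.731, -0.027, 0.033]
ft_force: [-2.1, -0.8, 1.7]
width: 0.0003
grip_force: 0.0
t 2.4 q [-1.336 -0.493 -0.31   2.28  -0.138  1.421 -1.507] p [-0.0033  0.2364  0.1926] w 0.0003
M [[-0.071, 0.997, 0.011], [0.994, 0.072, -0.084], [-0.085, 0.005, -0.996]] lean 4.9 F [-2.1 -0.8  1.7]
```

Out-of-reach targets do make the tool lean, and in the right direction. Next: does the lean persist as the new commanded pose?

```bash
python3 -m crank '[[[150,0,0,0,-1],[150,0,0,0,-1],[150,0,0,0,-1],[150,0,0,0,-1]]]'; python3 st.py
```

```text
time: 2.8
ee_pos: [-0.0132, 0.3879, 0.1742]
eef_rot: [0.681, 0.731, -0.027, 0.039]
ft_force: [1.0, -0.7, -0.4]
width: 0.0001
grip_force: 0.0
t 2.8 q [-1.287 -0.064 -0.42   2.01  -0.02   1.286 -1.629] p [-0.0132  0.3879  0.1742] w 0.0001
M [[-0.069, 0.997, 0.02], [0.993, 0.07, -0.094], [-0.095, 0.014, -0.995]] lean 5.5 F [ 1.  -0.7 -0.4]
```

It persists, so lean can be built up. The outward tilt with the arm high (joint 6 at its limit) gives the right lean on the robot's right side. I'll write a converter from world waypoints to tool shifts, then travel there.

```bash
cat > w2t.py <<'E'
import sys
from h import *
s=r.read_state();M=R.from_quat(s["eef_rot"]).as_matrix();p=s["ee_pos"]
for a in sys.argv[1:]:
    P=np.array([float(v) for v in a.split(",")]);d=M.T@(P-p);print(a,"->",(d*1000).round().astype(int),"rows",round(np.linalg.norm(d)/.05,1))
E
python3 w2t.py .28,.28,.3 .37,0,.3 .3,-.25,.32 .05,-.5,.4
```

```text
.28,.28,.3 -> [-139  287 -109] rows 6.7
.37,0,.3 -> [-424  357  -81] rows 11.2
.3,-.25,.32 -> [-669  270  -79] rows 14.5
.05,-.5,.4 -> [-908    4 -140] rows 18.4
```

```bash
python3 -m crank '[[[-139,287,-109,0,-1],[-139,287,-109,0,-1],[-139,287,-109,0,-1],[-139,287,-109,0,-1],[-139,287,-109,0,-1],[-139,287,-109,0,-1],[-139,287,-109,0,-1],[-424,357,-81,0,-1],[-424,357,-81,0,-1],[-424,357,-81,0,-1],[-424,357,-81,0,-1],[-424,357,-81,0,-1],[-424,357,-81,0,-1],[-669,270,-79,0,-1],[-669,270,-79,0,-1],[-669,270,-79,0,-1],[-669,270,-79,0,-1],[-669,270,-79,0,-1],[-669,270,-79,0,-1]]]'; python3 st.py;python3 w2t.py .05,-.5,.4 0.02,-.5,.5 0,-.6,.9
```

```text
time: 4.7
ee_pos: [0.2976, -0.261, 0.322]
eef_rot: [0.685, 0.727, -0.024, 0.04]
ft_force: [0.4, -0.0, -0.1]
width: 0.0006
grip_force: 0.0
t 4.7 q [-0.37  -0.473  0.646  1.913  0.359  1.569  0.296] p [ 0.2976 -0.261   0.322 ] w 0.0006
M [[-0.06, 0.998, 0.025], [0.994, 0.062, -0.089], [-0.09, 0.02, -0.996]] lean 5.3 F [ 0.4 -0.  -0.1]
.05,-.5,.4 -> [-230 -260  -63] rows 7.1
0.02,-.5,.5 -> [-237 -288 -163] rows 8.1
0,-.6,.9 -> [-371 -306 -553] rows 14.7
```

```bash
python3 -m crank '[[[-237,-288,-163,0,-1],[-237,-288,-163,0,-1],[-237,-288,-163,0,-1],[-237,-288,-163,0,-1],[-237,-288,-163,0,-1],[-237,-288,-163,0,-1],[-237,-288,-163,0,-1],[-237,-288,-163,0,-1],[-237,-288,-163,0,-1],[-237,-288,-263,0,-1],[-237,-288,-363,0,-1],[-237,-288,-363,0,-1]]]'; python3 st.py
```

```text
time: 5.9
ee_pos: [0.0326, -0.4727, 0.6245]
eef_rot: [0.671, 0.739, -0.034, 0.056]
ft_force: [1.4, 1.5, 1.2]
width: 0.0006
grip_force: 0.0
t 5.9 q [-0.193 -0.227  1.27   1.006  0.276  2.055  1.327] p [ 0.0326 -0.4727  0.6245] w 0.0006
M [[-0.093, 0.995, 0.037], [0.987, 0.097, -0.126], [-0.129, 0.025, -0.991]] lean 7.5 F [1.4 1.5 1.2]
```

```bash
python3 -m crank '[[[0,0,-300,0,-1],[0,0,-300,0,-1],[0,0,-300,0,-1],[0,0,-300,0,-1],[0,0,-300,0,-1],[0,0,-300,0,-1]]]'; python3 st.py
```

```text
time: 6.5
ee_pos: [0.0131, -0.4613, 0.6553]
eef_rot: [0.682, 0.727, -0.047, 0.066]
ft_force: [-0.1, -0.4, 0.2]
width: 0.0004
grip_force: 0.0
t 6.5 q [ 0.771 -0.003  0.692  0.925 -0.016  2.058  1.518] p [ 0.0131 -0.4613  0.6553] w 0.0004
M [[-0.06, 0.998, 0.033], [0.985, 0.065, -0.158], [-0.16, 0.023, -0.987]] lean 9.3 F [-0.1 -0.4  0.2]
```

```bash
python3 -m crank '[[[0,0,-300,0,-1],[0,0,-300,0,-1]]]' | grep rot; python3 -m crank '[[[0,0,-300,0,-1],[0,0,-300,0,-1]]]'|grep rot; python3 st.py;  python3 -m crank '[[[-200,0,-200,0,-1],[-200,0,-200,0,-1]]]'|grep rot; python3 -m crank '[[[-200,0,-200,0,-1],[-200,0,-200,0,-1]]]'|grep rot; python3 st.py
```

```text
eef_rot: [0.682, 0.726, -0.055, 0.077]
eef_rot: [0.681, 0.724, -0.064, 0.089]
t 6.9 q [ 1.393 -0.007  0.069  0.871 -0.02   2.058  1.513] p [ 0.0091 -0.4496  0.6814] w 0.0001
M [[-0.057, 0.997, 0.042], [0.975, 0.065, -0.214], [-0.217, 0.028, -0.976]] lean 12.6 F [-0.4  0.5 -0.2]
eef_rot: [0.683, 0.72, -0.072, 0.101]
eef_rot: [0.678, 0.72, -0.089, 0.119]
t 7.3 q [ 1.157  0.154  0.465  0.648 -0.147  2.058  1.578] p [ 0.0093 -0.5201  0.7121] w 0.0002
M [[-0.052, 0.997, 0.051], [0.955, 0.064, -0.289], [-0.292, 0.033, -0.956]] lean 17.1 F [ 1.3  1.5 -0.2]
```

```bash
python3 -m crank '[[[-150,0,-250,0,-1],[-150,0,-250,0,-1]]]'|grep rot; python3 -m crank '[[[-150,0,-250,0,-1],[-150,0,-250,0,-1]]]'|grep rot;python3 -m crank '[[[-100,0,-250,0,-1],[-100,0,-250,0,-1]]]'|grep rot;python3 -m crank '[[[-100,0,-250,0,-1],[-100,0,-250,0,-1]]]'|grep rot; python3 st.py; python3 -m crank '[[[0,0,-250,0,-1],[0,0,-250,0,-1]]]'|grep rot;python3 -m crank '[[[0,0,-250,0,-1],[0,0,-250,0,-1]]]'|grep rot; python3 st.py
```

```text
eef_rot: [0.676, 0.716, -0.106, 0.137]
eef_rot: [0.673, 0.712, -0.124, 0.156]
eef_rot: [0.67, 0.707, -0.142, 0.175]
eef_rot: [0.666, 0.702, -0.159, 0.193]
t 8.1 q [ 1.17   0.15   0.512  0.445 -0.198  2.058  1.573] p [ 0.0048 -0.5052  0.8057] w 0.0007
M [[-0.037, 0.998, 0.06], [0.875, 0.061, -0.481], [-0.483, 0.034, -0.875]] lean 29.0 F [-0.1  0.7  0.8]
eef_rot: [0.663, 0.698, -0.173, 0.208]
eef_rot: [0.658, 0.698, -0.178, 0.219]
t 8.5 q [ 1.163  0.005  0.341  0.507 -0.042  2.058  1.531] p [-0.0009 -0.4407  0.8382] w 0.0008
M [[-0.038, 0.997, 0.072], [0.841, 0.07, -0.537], [-0.54, 0.04, -0.841]] lean 32.8 F [-1.  -0.  -0.1]
```

```bash
python3 -m crank '[[[-100,0,-250,0,-1],[-100,0,-250,0,-1]]]'|grep rot;python3 -m crank '[[[-100,0,-250,0,-1],[-100,0,-250,0,-1]]]'|grep rot;python3 -m crank '[[[-100,0,-250,0,-1],[-100,0,-250,0,-1]]]'|grep rot; python3 st.py; python3 w2t.py .1,-.42,.6 .3,-.22,.4 .37,0,.35 .5,.14,.3 .567,.12,.22
```

```text
eef_rot: [0.655, 0.69, -0.195, 0.237]
eef_rot: [0.651, 0.684, -0.21, 0.253]
eef_rot: [0.645, 0.678, -0.225, 0.269]
t 9.1 q [ 1.994 -0.027 -0.396  0.392 -0.114  2.058  1.554] p [-0.0128 -0.3856  0.8989] w 0.0
M [[-0.022, 0.997, 0.075], [0.754, 0.065, -0.653], [-0.656, 0.042, -0.754]] lean 41.1 F [-0.5 -0.  -0.3]
.1,-.42,.6 -> [168  98 256] rows 6.4
.3,-.22,.4 -> [445 302 291] rows 12.2
.37,0,.35 -> [643 384 190] rows 15.4
.5,.14,.3 -> [778 521 146] rows 19.0
.567,.12,.22 -> [814 583 225] rows 20.5
```

```bash
python3 w2t.py .15,-.4,.7 .38,-.2,.62 .5,.12,.5
python3 - <<'E'
from h import *
# stage frame check: fingertip targets
x=np.array([.062,-.998]);lip=np.array([.569,-.061])
for sx in (-150,-60,60,95,90,30): print(sx,(lip+x*sx/1000).round(4))
E
```

```text
.15,-.4,.7 -> [116 153 171] rows 5.1
.38,-.2,.62 -> [314 392 118] rows 10.3
.5,.12,.5 -> [632 528   9] rows 16.5
-150 [0.5597 0.0887]
-60 [ 0.5653 -0.0011]
60 [ 0.5727 -0.1209]
95 [ 0.5749 -0.1558]
90 [ 0.5746 -0.1508]
30 [ 0.5709 -0.0909]
```

```bash
python3 -m crank '[[[116,153,171,0,-1],[116,153,171,0,-1],[116,153,171,0,-1],[116,153,171,0,-1],[116,153,171,0,-1],[116,153,171,0,-1],[314,392,118,0,-1],[314,392,118,0,-1],[314,392,118,0,-1],[314,392,118,0,-1],[314,392,118,0,-1],[314,392,118,0,-1],[632,528,9,0,-1],[632,528,9,0,-1],[632,528,9,0,-1],[632,528,9,0,-1],[632,528,9,0,-1],[632,528,9,0,-1],[632,528,9,0,-1],[632,528,9,0,-1]]]'; python3 st.py; python3 w2t.py .5,.12,.5 .56,.1,.25 .565,.03,.13
```

```text
time: 11.1
ee_pos: [0.4447, 0.0538, 0.5156]
eef_rot: [0.646, 0.681, -0.208, 0.273]
ft_force: [-0.1, -0.1, -0.6]
width: 0.0007
grip_force: 0.0
t 11.1 q [ 1.395 -0.499 -1.464  1.344  0.206  1.781  0.031] p [0.4447 0.0538 0.5156] w 0.0007
M [[-0.015, 0.994, 0.104], [0.768, 0.078, -0.636], [-0.641, 0.07, -0.764]] lean 40.1 F [-0.1 -0.1 -0.6]
.5,.12,.5 -> [ 60  59 -25] rows 1.8
.56,.1,.25 -> [204 100 186] rows 5.9
.565,.03,.13 -> [227  91 322] rows 8.1
```

```bash
python3 w2t.py .58,.12,.35; python3 -m crank '[[[142,120,115,0,-1],[142,120,115,0,-1],[142,120,115,0,-1],[142,120,115,0,-1],[142,120,115,0,-1],[142,120,115,0,-1]]]'; python3 st.py
```

```text
.58,.12,.35 -> [155 128  98] rows 4.5
time: 11.7
ee_pos: [0.4602, 0.0354, 0.3843]
eef_rot: [0.64, 0.691, -0.188, 0.278]
ft_force: [-0.4, 0.5, -0.6]
width: 0.0002
grip_force: 0.0
t 11.7 q [ 1.301 -0.5   -1.468  1.641  0.185  1.508 -0.096] p [0.4602 0.0354 0.3843] w 0.0002
M [[-0.025, 0.989, 0.144], [0.781, 0.109, -0.615], [-0.624, 0.097, -0.775]] lean 39.2 F [-0.4  0.5 -0.6]
```

The arm slid into a bad elbow branch (joints 2 and 3 at limits). I'll fit a kinematic model from the logged poses to plan a proper route.

```bash
cat > kin.py <<'E'
import numpy as np, itertools
from scipy.spatial.transform import Rotation as R
from scipy.optimize import least_squares
LO=np.array([-2.6,-.5,-1.47,.16,-1.27,.06,-2.6]);HI=np.array([2.6,2.12,1.34,2.42,4.41,2.06,2.6])
data=[([-1.333,.333,-.065,1.461,.022,1.35,-.088],[.1611,.6035,.2218]),([-1.336,-.493,-.31,2.28,-.138,1.421,-1.507],[-.0033,.2364,.1926]),
([-.37,-.473,.646,1.913,.359,1.569,.296],[.2976,-.261,.322]),([-.193,-.227,1.27,1.006,.276,2.055,1.327],[.0326,-.4727,.6245]),
([1.17,.15,.512,.445,-.198,2.058,1.573],[.0048,-.5052,.8057]),([1.994,-.027,-.396,.392,-.114,2.058,1.554],[-.0128,-.3856,.8989]),
([1.395,-.499,-1.464,1.344,.206,1.781,.031],[.4447,.0538,.5156]),([1.301,-.5,-1.468,1.641,.185,1.508,-.096],[.4602,.0354,.3843])]
def fk(q,P=None,full=False):
    if P is None: P=PAR
    s,(d1,L1,L2,L3,c,b)=P
    A=R.from_euler("ZY",[s[0]*q[0]+b,q[1]]);B=A*R.from_euler("ZY",[s[1]*q[2],q[3]]);C=B*R.from_euler("ZYZ",[s[2]*q[4],q[5],s[3]*q[6]+c])
    e=np.array([0,0,d1])+A.apply([0,0,L1]);w=e+B.apply([0,0,L2]);t=w+C.apply([0,0,L3])
    return (t,C,w,e) if full else (t,C)
PAR=(( -1,-1,-1,-1),np.array([.36,.444,.492,.449,0,0]))
if __name__=="__main__":
    best=None
    for s in itertools.product([1,-1],repeat=4):
        f=lambda x:np.concatenate([fk(q,(s,x))[0]-p for q,p in data])
        o=least_squares(f,[.36,.444,.492,.4,0,0]); 
        if best is None or o.cost<best[0]: best=(o.cost,s,o.x,abs(o.fun).max())
    print(best)
    import sys
E
python3 kin.py
```

```text
(np.float64(0.002322964239508495), (-1, -1, -1, 1), array([ 0.25407774,  0.44756229,  0.49077692,  0.34421267,  4.68270683,
       -0.076159  ]), np.float64(0.030375099413274986))
```

```bash
cat > fit.py <<'E'
from kin import *
Q=[np.array(d[0]) for d in data];P=[np.array(d[1]) for d in data]
Q+= [np.array(v) for v in ([-1.656,.176,-.034,1.654,.006,1.312,-1.953],[-1.616,-.422,-.077,2.183,-.032,1.376,-1.614],[-1.287,-.064,-.42,2.01,-.02,1.286,-1.629],[.771,-.003,.692,.925,-.016,2.058,1.518],[1.393,-.007,.069,.871,-.02,2.058,1.513],[1.157,.154,.465,.648,-.147,2.058,1.578],[1.163,.005,.341,.507,-.042,2.058,1.531])]
P+= [np.array(v) for v in ([-.0179,.5531,.2222],[.0015,.2995,.223],[-.0132,.3879,.1742],[.0131,-.4613,.6553],[.0091,-.4496,.6814],[.0093,-.5201,.7121],[-.0009,-.4407,.8382])]
Z={0:[0,0,-1],1:[.011,-.084,-.996],2:[.025,-.089,-.996],3:[.037,-.126,-.991],4:[.06,-.481,-.875],5:[.075,-.653,-.754],6:[.104,-.636,-.764],7:[.144,-.615,-.775],8:[0,-.001,-1],9:[0,.003,-1],10:[.02,-.094,-.995],11:[.033,-.158,-.987],12:[.042,-.214,-.976],13:[.051,-.289,-.956],14:[.072,-.537,-.841]}
def chain(q,s,x):
    b=x[0]; o=x[1:].reshape(4,3)
    A=R.from_euler("ZY",[s[0]*q[0]+b,q[1]]);B=A*R.from_euler("ZY",[s[1]*q[2],q[3]]);C=B*R.from_euler("ZY",[s[2]*q[4],q[5]])
    R1=R.from_euler("Z",s[0]*q[0]+b);R2=A*R.from_euler("Z",s[1]*q[2]);R3=B*R.from_euler("Z",s[2]*q[4])
    return R1.apply(o[0])+R2.apply(o[1])+R3.apply(o[2])+C.apply([0,0,o[3][2]]),C.apply([0,0,1])
def res(x,s):
    out=[1e-3*x]
    for i,q in enumerate(Q):
        t,z=chain(q,s,x);out+=[t-P[i],.3*(z-Z[i])]
    return np.concatenate(out)
for s in itertools.product([1,-1],repeat=3):
    o=least_squares(lambda x:res(x,s),[0,0,0,.36,0,0,.444,0,0,.49,0,0,.4])
    print(s,o.cost,abs(o.fun[13:]).max(),o.x.round(3) if o.cost<.02 else "")
    E=o.fun[13:].reshape(-1,6)
    if o.cost<.02: print((abs(E).max(1)*1000).round(1))
E
python3 fit.py
```

```text
(1, 1, 1) 0.5291117370046858 0.5722846397936128 
(1, 1, -1) 0.7305302014800995 0.5013466247635519 
(1, -1, 1) 0.5505794529903936 0.3940033014219695 
(1, -1, -1) 0.6131326810246682 0.3743222535915657 
(-1, 1, 1) 0.3809616520105459 0.3061239782945906 
(-1, 1, -1) 0.4257741515504349 0.3162228838859962 
(-1, -1, 1) 0.08684656547674736 0.20188761890077075 
(-1, -1, -1) 1.1846964481876664e-06 0.0005151069925256449 [ 0.     0.    -0.022  0.257 -0.    -0.024  0.449  0.001 -0.     0.49
  0.     0.     0.35 ]
[0.5 0.3 0.3 0.2 0.3 0.3 0.2 0.2 0.2 0.2 0.2 0.2 0.1 0.2 0.1]
```

The model fits to 0.5 mm. I'll check whether a plain damped least-squares tracker reproduces the logged moves; if it does, I can simulate routes.

```bash
cat > sim.py <<'E'
import numpy as np
from scipy.spatial.transform import Rotation as R
LO=np.array([-2.6,-.5,-1.47,.16,-1.27,.06,-2.6]);HI=np.array([2.6,2.12,1.34,2.42,4.41,2.06,2.6])
V=.7*np.array([2.22,2.22,2.79,2.79,3.14,3.14,3.14])
def fk(q,c=0.):
    R1=R.from_euler("Z",-q[0]);A=R.from_euler("ZY",[-q[0],q[1]]);R2=A*R.from_euler("Z",-q[2]);B=R2*R.from_euler("Y",q[3])
    R3=B*R.from_euler("Z",-q[4]);C=R3*R.from_euler("YZ",[q[5],-q[6]+C0])
    return R1.apply([0,-.022,.257])+R2.apply([0,-.024,.449])+R3.apply([0,0,.49])+C.apply([0,0,.35]),C
C0=0.
_M=fk([-1.333,.333,-.065,1.461,.022,1.35,-.088])[1]
_T=R.from_quat([.13001,.99151,-.00065,-.00006]); C0=(_M.inv()*_T).as_rotvec()[2]
def jac(q):
    p,C=fk(q);J=np.zeros((6,7))
    for i in range(7):
        d=q.copy();d[i]+=1e-5;a,b=fk(d);J[:3,i]=(a-p)/1e-5;J[3:,i]=(b*C.inv()).as_rotvec()/1e-5
    return J
def step(q,p,C,w=.3,lam=.02,it=15,null=0.,qn=None):
    q0=q.copy()
    for _ in range(it):
        a,b=fk(q);e=np.r_[p-a,w*(C*b.inv()).as_rotvec()];J=jac(q);J[3:]*=w
        free=np.ones(7,bool)
        for _ in range(3):
            Jf=J[:,free];G=Jf.T@np.linalg.inv(Jf@Jf.T+lam**2*np.eye(6));dq=np.zeros(7);dq[free]=G@e
            if null: dq[free]+=(np.eye(free.sum())-G@Jf)@(null*(qn-q)[free])
            bad=((q<=LO+1e-9)&(dq<0))|((q>=HI-1e-9)&(dq>0))
            if not (bad&free).any(): break
            free&=~bad
        q=np.clip(q+dq,LO,HI)
    dq=q-q0;k=max(1,(abs(dq)/(V*.1)).max());return q0+dq/k
def run(q,rows,**k):
    q=np.array(q,float);p0,C0_=fk(q);tr=[];pc,ang=np.zeros(3),0.
    for x,y,z,t,_ in rows:
        a,b=fk(q);tgt=p0+C0_.apply(np.array([x,y,z])/1000);d=tgt-a;n=np.linalg.norm(d)
        if n>.05: d*=.05/n
        ang+=np.clip(t-ang,-8.59,8.59)
        q=step(q,a+d,C0_*R.from_euler("z",ang,degrees=True),**k);tr.append(q)
    return q,tr
E
cat > t.py <<'E'
from sim import *
np.set_printoptions(precision=2,suppress=True)
A=[-1.287,-.064,-.42,2.01,-.02,1.286,-1.629]
ra=[[-139,287,-109,0,0]]*7+[[-424,357,-81,0,0]]*6+[[-669,270,-79,0,0]]*6
B=[1.994,-.027,-.396,.392,-.114,2.058,1.554]
rb=[[116,153,171,0,0]]*6+[[314,392,118,0,0]]*6+[[632,528,9,0,0]]*8
D=[-.37,-.473,.646,1.913,.359,1.569,.296]
rd=[[-237,-288,-163,0,0]]*9+[[-237,-288,-263,0,0],[-237,-288,-363,0,0],[-237,-288,-363,0,0]]
print(fk(np.array(A))[0],fk(np.array(A))[1].as_matrix()[0])
print("real A [-0.37 -.473 .646 1.913 .359 1.569 .296]; B [1.395 -.499 -1.464 1.344 .206 1.781 .031]; D [-.193 -.227 1.27 1.006 .276 2.055 1.327]")
for k in (dict(),dict(w=1.),dict(null=.05,qn=(LO+HI)/2),dict(null=.05,qn=np.array([-1.333,.332,-.065,1.46,.022,1.35,-.088])),dict(null=.1,qn=np.array([0,.4,0,1.3,0,1.,0]))):
    print(*[run(x,y,**k)[0] for x,y in ((A,ra),(B,rb),(D,rd))])
E
python3 t.py
```

```text
[-0.01  0.39  0.18] [-0.07  1.    0.02]
real A [-0.37 -.473 .646 1.913 .359 1.569 .296]; B [1.395 -.499 -1.464 1.344 .206 1.781 .031]; D [-.193 -.227 1.27 1.006 .276 2.055 1.327]
[-0.44 -0.5   0.66  1.93  0.39  1.59  0.24] [ 1.38 -0.5  -1.47  1.34  0.18  1.74  0.02] [-0.2  -0.21  1.34  0.96  0.26  2.06  1.35]
[-0.44 -0.5   0.66  1.93  0.39  1.59  0.24] [ 1.39 -0.5  -1.47  1.35  0.22  1.79  0.03] [-0.18 -0.25  1.26  1.01  0.3   2.06  1.31]
[ 0.02 -0.35  0.37  1.91  0.21  1.51  0.43] [ 0.36 -0.16 -0.8   1.33  0.65  2.06 -0.09] [-0.24 -0.23  1.34  0.98  0.29  2.06  1.33]
[-0.44 -0.5   0.66  1.92  0.39  1.59  0.24] [ 0.4  -0.13 -0.87  1.33  0.66  2.06 -0.13] [-0.24 -0.23  1.34  0.98  0.3   2.06  1.33]
[ 0.21 -0.33  0.21  1.92  0.15  1.49  0.47] [ 0.34 -0.04 -0.92  1.33  0.7   2.06 -0.25] [ 0.79  0.05  0.7   0.97 -0.06  2.03  1.52]
```

The plain tracker (w=1) reproduces the arm well, so I'll search offline for waypoints that bring it to the stage with the lean kept.

```bash
nproc
cat > srch.py <<'E'
from sim import *
import multiprocessing as mp
np.set_printoptions(precision=3,suppress=True)
Q0=np.array([1.301,-.5,-1.468,1.641,.185,1.508,-.096])
GOAL=[(.562,.06,.25),(.565,.0,.15),(.574,-.145,.052)]
def goto(q,P,nmax=30):
    n=0
    a,b=fk(q)
    while n<nmax:
        p,_=fk(q);d=np.array(P)-p;L=np.linalg.norm(d)
        if L<.003: break
        q2=step(q,p+d*min(1,.05/L),b,w=1.,it=5);n+=1
        if n>3 and abs(q2-q).max()<1e-3: break
        q=q2
    return q,n
def wz(q): return fk(q)[1].as_matrix()[:,2]
def trial(seed):
    g=np.random.default_rng(seed);q=Q0;n=0;W=[]
    for _ in range(g.integers(2,5)):
        while 1:
            az=g.uniform(-2.3,1.6);rr=g.uniform(.1,.75);P=(rr*np.cos(az),rr*np.sin(az),g.uniform(.58,.95))
            if P[0]<.62: break
        q,k=goto(q,P);n+=k;W.append(np.round(P,2).tolist())
    Qs=[]
    for P in GOAL: q,k=goto(q,P);n+=k;Qs.append(q)
    err=sum(np.linalg.norm(fk(x)[0]-P) for x,P in zip(Qs,GOAL));z=wz(q)
    lean=np.degrees(np.arccos(-z[2]));yaw=np.degrees(np.arctan2(z[0],-z[1]))
    return err,n,lean,yaw,W,Qs[-1]
if __name__=="__main__":
    with mp.Pool() as pool: res=pool.map(trial,range(600))
    ok=[r for r in res if r[0]<.03]
    print(len(ok),sorted(r[0] for r in res)[:5])
    for r in sorted(ok,key=lambda r:abs(r[2]-40)+abs(r[3]-3.5)+.2*r[1])[:6]: print(*r[:5],r[5])
E
time timeout 560 python3 srch.py
```

```text
4
243 [np.float64(3.554679523791191e-13), np.float64(4.1308718142689104e-13), np.float64(4.560957041932744e-13), np.float64(5.195182549536369e-13), np.float64(5.254297766083022e-13)]
1.2797732560447049e-11 30 39.200839179782506 13.458244407751103 [[0.25, -0.12, 0.68], [0.22, -0.01, 0.66]] [ 0.611  0.655 -1.009  1.904  1.285  1.371 -0.886]
1.1169584707716555e-12 36 39.1581990995394 13.187553012734195 [[0.29, -0.36, 0.59], [0.26, -0.04, 0.58]] [ 0.263  0.477 -0.564  1.917  1.068  1.157 -0.814]
2.0139199469008506e-12 59 40.71030993211871 9.185607002403433 [[0.02, -0.32, 0.63], [0.44, -0.04, 0.63]] [ 0.608  0.729 -1.049  1.862  1.319  1.482 -0.869]
2.0804938095012707e-12 57 40.75523837269128 9.597509088249796 [[0.32, -0.1, 0.77], [0.17, -0.23, 0.6]] [ 0.373  0.562 -0.726  1.877  1.145  1.291 -0.844]
1.8935936192705176e-12 45 38.789115128907845 11.969728519277785 [[0.33, -0.07, 0.72], [0.11, -0.19, 0.59]] [ 0.046  0.436 -0.305  1.916  0.953  1.082 -0.754]
2.5462895463297833e-12 35 39.1192137565426 14.513917346264007 [[0.1, 0.22, 0.72], [0.26, 0.01, 0.65]] [ 0.641  0.67  -1.045  1.913  1.309  1.38  -0.893]
real	0m46.896s
user	3m4.529s
sys	0m0.084s
```

```bash
python3 w2t.py .25,-.12,.68 .22,-.01,.66 .562,.06,.25
```

```text
.25,-.12,.68 -> [-301 -196 -164] rows 7.9
.22,-.01,.66 -> [-201 -216 -220] rows 7.4
.562,.06,.25 -> [100  90 104] rows 3.4
```

```bash
cat > chk.py <<'E'
from srch import *
q=Q0
for P in ((.25,-.12,.68),(.22,-.01,.66),GOAL[0],GOAL[1],GOAL[2]):
    q,k=goto(q,P);print(P,k,q,fk(q)[0])
E
python3 chk.py
```

```text
(0.25, -0.12, 0.68) 8 [ 0.598 -0.496 -0.512  1.347  0.435  1.95   0.409] [ 0.25 -0.12  0.68]
(0.22, -0.01, 0.66) 4 [ 0.514 -0.5   -0.692  1.359  0.421  2.06   0.173] [ 0.245 -0.02   0.654]
(0.562, 0.06, 0.25) 11 [ 0.314  0.527 -1.17   1.61   1.018  1.785 -0.851] [0.562 0.06  0.25 ]
(0.565, 0.0, 0.15) 3 [ 0.402  0.587 -1.117  1.771  1.099  1.612 -0.918] [ 0.565 -0.     0.15 ]
(0.574, -0.145, 0.052) 4 [ 0.605  0.651 -1.001  1.904  1.28   1.366 -0.885] [ 0.574 -0.145  0.052]
```

```bash
python3 -m crank '[[[-301,-196,-164,0,-1],[-301,-196,-164,0,-1],[-301,-196,-164,0,-1],[-301,-196,-164,0,-1],[-301,-196,-164,0,-1],[-301,-196,-164,0,-1],[-301,-196,-164,0,-1],[-301,-196,-164,0,-1],[-301,-196,-164,0,-1],[-201,-216,-220,0,-1],[-201,-216,-220,0,-1],[-201,-216,-220,0,-1]]]' | head -1; python3 st.py; python3 w2t.py .53,.06,.35 .562,.06,.25
```

```text
time: 12.9
t 12.9 q [ 0.501 -0.5   -0.696  1.36   0.42   2.058  0.164] p [ 0.2471 -0.016   0.6534] w 0.0007
M [[-0.031, 0.987, 0.158], [0.78, 0.123, -0.613], [-0.625, 0.105, -0.774]] lean 39.3 F [ 0.5 -0.7  0.8]
.53,.06,.35 -> [240 257 233] rows 8.4
.562,.06,.25 -> [302 278 315] rows 10.3
```

```bash
python3 -m crank '[[[302,278,315,0,-1],[302,278,315,0,-1],[302,278,315,0,-1],[302,278,315,0,-1],[302,278,315,0,-1],[302,278,315,0,-1],[302,278,315,0,-1],[302,278,315,0,-1],[302,278,315,0,-1],[302,278,315,0,-1],[302,278,315,0,-1],[302,278,315,0,-1],[302,278,315,0,-1]]]' | head -1; python3 st.py; python3 -c "
from h import *
print(save('wrist','w1.png'))"
```

```text
time: 14.2
t 14.2 q [ 0.325  0.511 -1.165  1.621  1.012  1.769 -0.843] p [0.5617 0.0547 0.2504] w 0.0003
M [[-0.026, 0.988, 0.153], [0.781, 0.115, -0.613], [-0.623, 0.103, -0.775]] lean 39.2 F [-0.2  0.3  0.5]
{'vfov': 67.06735265352997, 'cx': 276.64472950609166, 'cy': 207.9336614614306, 'eye': array([0.5357883 , 0.21919173, 0.32371918]), 'attitude': array([0.87965621, 0.02615377, 0.07196806, 0.4694055 ])}
```

View pics/w1.png

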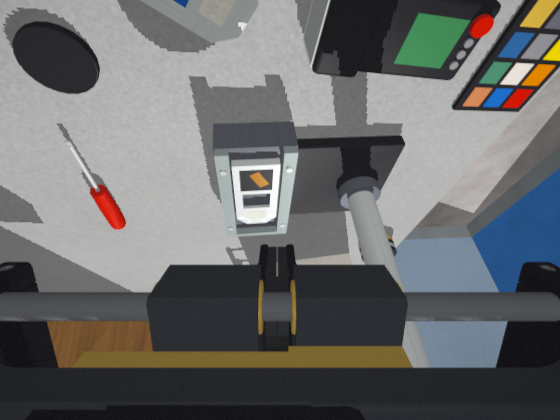

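The wrist view shows the stage with its front edge at the top (row ~150). The carrier's slot is the dark rectangle near (257,200), and the fingers are at (277,250). I'll enlarge the carrier.

```bash
python3 -c "
from h import *
t=cv2.imread('pics/w1.png');cv2.imwrite('pics/w1c.png',cv2.resize(t[120:240,200:310],None,fx=5,fy=5,interpolation=cv2.INTER_CUBIC))"
```

```text
(no output)
```

View pics/w1c.png

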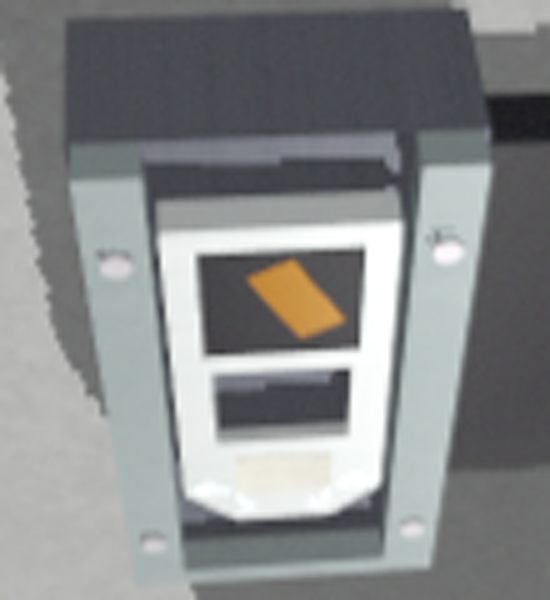

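Run:
```python
from h import *
c=load("w1.png")
A=lambda x,y,z:ray(c,200+(x+.5)/5-.5,120+(y+.5)/5-.5,z)[:2]
p=A(72,180,.057);q=A(490,163,.057);u=A(138,583,.057);v=A(432,568,.057)
print("fence front",p,q,np.linalg.norm(p-q),"rear",u,v)
sx=((u+v)-(p+q));sx/=np.linalg.norm(sx);print("sx",sx,"lip",(p+q)/2,"len",np.linalg.norm((u+v)-(p+q))/2)
a=A(160,232,.056);b=A(400,222,.056);print("front",a,b,np.linalg.norm(a-b),"gap",((a+b)/2-(p+q)/2)@sx)
s=A(212,372,.056);w=A(352,367,.056);print("slot wall",s,w,(s+w)/2,np.linalg.norm(s-w),"dist front-slot",((s+w)/2-(a+b)/2)@sx)
```

```text
fence front [ 0.52043344 -0.06498563] [ 0.62118304 -0.05849455] 0.10095848986203239 rear [ 0.5330902  -0.26415027] [ 0.63508739 -0.26066418]
sx [ 0.06603756 -0.99781714] lip [ 0.57080824 -0.06174009] len 0.20110612285005583
front [ 0.54116926 -0.0847622 ] [ 0.60175539 -0.08108032] 0.06069790759205671 gap 0.02117812831213087
slot wall [ 0.55556157 -0.14426852] [ 0.59541973 -0.14285887] [ 0.57549065 -0.1435637 ] 0.039883077851948626 dist front-slot 0.060776085208594684
```

Measurements agree with the given sizes: width 101, length 201, gap 21 mm, slot wall at (0.5755, -0.1435). I'll come in along the tool's own axis, which clears the hood edge by about 5 mm.

```bash
python3 w2t.py .5465,-.0365,.2095 .577,-.159,.0545
```

```text
.5465,-.0365,.2095 -> [-45 -30  86] rows 2.0
.577,-.159,.0545 -> [-44 -30 286] rows 5.8
```

```bash
python3 -m crank '[[[-45,-30,86,0,-1],[-45,-30,86,0,-1],[-45,-30,86,0,-1],[-45,-30,86,0,-1],[-45,-30,126,0,-1],[-45,-30,166,0,-1],[-45,-30,206,0,-1],[-45,-30,240,0,-1],[-45,-30,255,0,-1],[-45,-30,260,0,-1],[-45,-30,260,0,-1]]]'; python3 st.py;python3 w2t.py  .577,-.159,.0545
```

```text
time: 15.35
ee_pos: [0.5742, -0.1426, 0.0756]
eef_rot: [0.639, 0.692, -0.183, 0.281]
ft_force: [0.2, 0.4, -0.6]
width: 0.0005
grip_force: 0.0
t 15.35 q [ 0.621  0.605 -1.024  1.901  1.244  1.369 -0.853] p [ 0.5742 -0.1426  0.0756] w 0.0005
M [[-0.025, 0.988, 0.155], [0.781, 0.116, -0.613], [-0.624, 0.106, -0.774]] lean 39.2 F [ 0.2  0.4 -0.6]
.577,-.159,.0545 -> [ 0 -1 27] rows 0.5
```

```bash
python3 -m crank '[[[0,-1,12,0,-1],[0,-1,20,0,-1],[0,-1,24,0,-1],[0,-1,27,0,-1],[0,-1,27,0,-1]]]'|grep force; python3 st.py
```

```text
ft_force: [0.2, 0.2, -0.5]
grip_force: 0.0
t 15.85 q [ 0.629  0.638 -0.991  1.909  1.287  1.339 -0.865] p [ 0.5764 -0.1608  0.0531] w 0.0002
M [[-0.025, 0.988, 0.153], [0.781, 0.115, -0.614], [-0.624, 0.104, -0.774]] lean 39.2 F [ 0.2  0.2 -0.5]
```

```bash
python3 -m crank '[[[4,0,-3,0,-1],[8,1,-6,0,-1],[13,1,-10,0,-1],[19,1,-15,0,-1],[25,2,-20,0,-1],[31,2,-25,0,-1],[37,3,-29,0,-1],[43,3,-34,0,-1],[48,3,-38,0,-1],[51,4,-40,0,-1],[51,4,-40,0,-1]]]'|grep force; python3 st.py;python3 -c "
from h import *
save('wrist','w2.png')
t=cv2.imread('pics/w2.png');cv2.imwrite('pics/w2c.png',cv2.resize(t[100:340,160:400],None,fx=2.4,fy=2.4,interpolation=cv2.INTER_CUBIC))"
```

```text
ft_force: [-0.2, -0.8, 3.6]
grip_force: 1.4
t 16.95 q [ 0.513  0.666 -1.011  1.889  1.254  1.419 -0.948] p [ 0.5732 -0.0953  0.0531] w 0.0004
M [[-0.025, 0.988, 0.154], [0.781, 0.116, -0.614], [-0.624, 0.105, -0.774]] lean 39.3 F [-0.2 -0.8  3.6]
```

View pics/w2c.png

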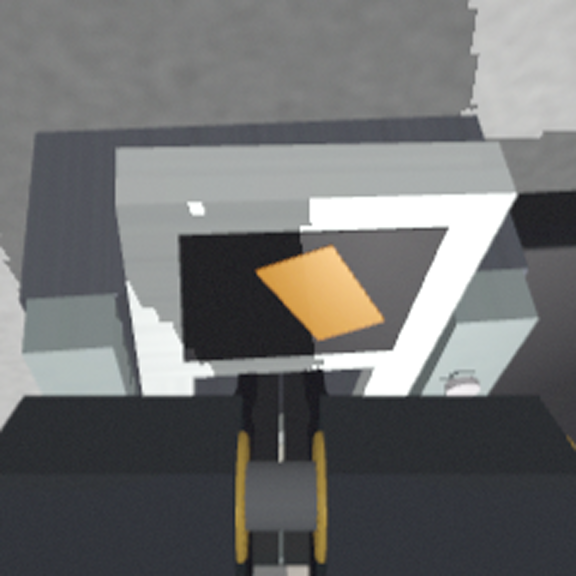

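The carrier now sticks out well over the front edge, its front top edge running from crop (117,203) to (517,192). I'll measure how far.

```bash
python3 - <<'E'
from h import *
c=load("w2.png");A=lambda x,y,z:ray(c,160+(x+.5)/2.4-.5,100+(y+.5)/2.4-.5,z)[:2]
a=A(117,204,.056);b=A(517,192,.056);m=(a+b)/2;sx=np.array([.065,-.998]);lip=np.array([.570,-.0615])
f=A(22,352,.057);g=A(537,320,.057)
print(a,b,np.linalg.norm(a-b),"x_stage",(m-lip)@sx,"vs fences seen",(m-(f+g)/2)@sx,f,g,"yaw",np.degrees(np.arctan2(*(a-b))))
E
python3 w2t.py .5624,-.044,.125 .54,.03,.22
```

```text
[ 0.54063479 -0.02040094] [ 0.60208174 -0.01852776] 0.06147549801635735 x_stage -0.0418632901648726 vs fences seen -0.04184239741035243 [ 0.52040046 -0.06392869] [ 0.62195254 -0.05887619] yaw -91.74609225612657
.5624,-.044,.125 -> [ -4   3 -89] rows 1.8
.54,.03,.22 -> [  -5   -1 -211] rows 4.2
```

It sticks out 42 mm and lies flat. I'll retract along the tool axis, then plan how to untilt the tool with the simulator.

```bash
python3 -m crank '[[[-4,0,0,0,-1],[-4,0,-20,0,-1],[-4,0,-60,0,-1],[-5,0,-110,0,-1],[-5,0,-160,0,-1],[-5,0,-210,0,-1],[-5,0,-260,0,-1],[-5,0,-260,0,-1]]]'|grep force; python3 st.py
cat > untilt.py <<'E'
from sim import *
import multiprocessing as mp,itertools,sys
from bench import r
np.set_printoptions(precision=3,suppress=True)
def act(a):
    q,d,n=a
    p0,C=fk(q);tgt=p0+C.apply(np.array(d)*.3);
    for _ in range(n):
        p,_C=fk(q);e=tgt-p;q=step(q,p+e*min(1,.05/np.linalg.norm(e)),C,w=1.,it=4)
    return q
def zz(q): return fk(q)[1].as_matrix()[:,2]
def ok(q):
    p=fk(q)[0]; return .28<p[2]<1.0 and not(p[0]>.38 and p[1]<.02) and np.hypot(p[0],p[1])>.25 and p[0]<.65 and p[1]>-.1
if __name__=="__main__":
    q=np.array(r.read_state()["joint_positions"])
    D=[np.array(d)/np.linalg.norm(d) for d in itertools.product([-1,0,1],repeat=3) if any(d)]
    beam=[(0,q,[])]
    with mp.Pool() as pool:
        for k in range(16):
            items=[(b,d) for b in beam for d in D]
            qs=pool.map(act,[(b[1],d,3) for b,d in items],chunksize=8)
            new=[(np.hypot(*zz(x)[:2])+.02*abs(x[2]),x,b[2]+[(d*300).round()]) for x,(b,d) in zip(qs,items) if ok(x)]
            new.sort(key=lambda t:t[0]);beam=[];
            for t in new:
                if all(np.linalg.norm(fk(t[1])[0]-fk(b[1])[0])>.03 for b in beam): beam.append(t)
                if len(beam)>=14: break
            b=beam[0];print(k,round(b[0],3),zz(b[1]),fk(b[1])[0],b[1],flush=True)
    print(b[2])
E
timeout 500 python3 untilt.py
```

```text
ft_force: [-0.4, 0.8, 0.7]
grip_force: 0.0
t 17.8 q [ 0.352  0.456 -1.217  1.664  0.965  1.773 -0.864] p [0.5329 0.067  0.263 ] w 0.0003
M [[-0.027, 0.986, 0.163], [0.784, 0.122, -0.609], [-0.62, 0.112, -0.776]] lean 39.1 F [-0.4  0.8  0.7]
0 0.652 [ 0.163 -0.609 -0.776] [0.602 0.199 0.286] [-0.057  0.7   -1.085  1.266  1.108  1.99  -0.885]
1 0.642 [ 0.152 -0.61  -0.777] [0.565 0.205 0.431] [-0.338  0.461 -0.659  1.09   0.869  2.059 -0.652]
2 0.621 [ 0.125 -0.607 -0.785] [0.609 0.179 0.496] [-0.634  0.489 -0.072  0.839  0.705  2.06  -0.362]
3 0.604 [ 0.057 -0.591 -0.804] [0.644 0.171 0.494] [-0.805  0.653  0.514  0.646  0.351  2.06  -0.172]
4 0.601 [ 0.069 -0.575 -0.815] [0.629 0.231 0.483] [-1.013  0.806  1.1    0.613 -0.091  2.06  -0.029]
5 0.436 [ 0.24  -0.336 -0.911] [0.584 0.406 0.51 ] [-1.118  0.809  1.153  0.435 -0.384  2.06  -0.056]
6 0.323 [ 0.21  -0.209 -0.955] [0.496 0.368 0.575] [-1.37   0.608  1.326  0.678 -0.395  2.06  -0.406]
7 0.313 [ 0.215 -0.205 -0.955] [0.497 0.461 0.533] [-1.213  0.645  0.794  0.508 -0.173  2.06  -0.661]
8 0.292 [ 0.173 -0.211 -0.962] [0.38  0.263
[... 549 characters left out ...]
9 -0.683  2.035 -1.005]
14 0.01 [-0.001 -0.001 -1.   ] [0.374 0.584 0.505] [-1.207  0.634  0.448  0.479 -0.296  2.06  -0.976]
15 0.008 [-0.002 -0.    -1.   ] [0.396 0.567 0.506] [-1.129  0.622  0.322  0.477 -0.212  2.06  -0.962]
[array([   0.,    0., -300.]), array([-173.,  173., -173.]), array([   0.,  212., -212.]), array([ 173.,  173., -173.]), array([   0.,    0., -300.]), array([ 173., -173., -173.]), array([   0.,  212., -212.]), array([ 212., -212.,    0.]), array([300.,   0.,   0.]), array([ 212.,    0., -212.]), array([173., 173., 173.]), array([212., 212.,   0.]), array([-173., -173., -173.]), array([ 173.,  173., -173.]), array([ 212., -212.,    0.]), array([-173.,  173., -173.])]
```

```bash
k='python3 -m crank'
python3 -m crank '[[[0,0,-300,0,-1],[0,0,-300,0,-1],[0,0,-300,0,-1]]]'|grep -c F
python3 -m crank '[[[-173,173,-173,0,-1],[-173,173,-173,0,-1],[-173,173,-173,0,-1]]]'|grep -c F
python3 -m crank '[[[0,212,-212,0,-1],[0,212,-212,0,-1],[0,212,-212,0,-1]]]'|grep -c F
python3 -m crank '[[[173,173,-173,0,-1],[173,173,-173,0,-1],[173,173,-173,0,-1]]]'|grep -c F
python3 -m crank '[[[0,0,-300,0,-1],[0,0,-300,0,-1],[0,0,-300,0,-1]]]'|grep -c F
python3 -m crank '[[[173,-173,-173,0,-1],[173,-173,-173,0,-1],[173,-173,-173,0,-1]]]'|grep -c F
python3 -m crank '[[[0,212,-212,0,-1],[0,212,-212,0,-1],[0,212,-212,0,-1]]]'|grep -c F
python3 -m crank '[[[212,-212,0,0,-1],[212,-212,0,0,-1],[212,-212,0,0,-1]]]'|grep -c F
python3 st.py; timeout 500 python3 untilt.py
```

```text
0
0
0
0
0
0
0
0
t 20.2 q [-1.687  0.779  1.265  1.037 -0.132  2.014 -0.381] p [0.4033 0.4046 0.3994] w 0.0003
M [[-0.084, 0.99, 0.116], [0.799, 0.136, -0.586], [-0.596, 0.043, -0.802]] lean 36.7 F [-0.1  0.5 -0.6]
0 0.496 [ 0.217 -0.422 -0.88 ] [0.321 0.517 0.443] [-1.745  0.689  1.065  0.855 -0.131  2.055 -0.571]
1 0.134 [ 0.075 -0.078 -0.994] [0.25  0.598 0.494] [-1.774  0.685  1.285  0.737 -0.628  2.06  -0.702]
2 0.073 [ 0.033 -0.033 -0.999] [0.301 0.493 0.543] [-1.786  0.498  1.307  0.871 -0.497  2.06  -0.278]
3 0.058 [ 0.03  -0.031 -0.999] [0.254 0.465 0.572] [-1.679  0.244  0.721  0.902 -0.134  2.06  -0.545]
4 0.044 [ 0.022 -0.025 -0.999] [0.256 0.327 0.579] [-1.615 -0.088  0.509  1.17   0.084  2.06  -0.578]
5 0.021 [ 0.014 -0.015 -1.   ] [0.202 0.293 0.576] [-1.149 -0.18   0.025  1.27   0.027  2.06  -0.619]
6 0.014 [ 0.011 -0.003 -1.   ] [0.239 0.217 0.576] [-0.683 -0.247 -0.141  1.321 -0.027  2.06  -0.337]
7 0.012 [ 0.011 -0.003 -1.   ] [0.357 0.181 0.49 ] [-0.618 -0.168  0.02   1.447  0.013  1.855 -0.099]
8 0.009 [-0.002 -0.007 -1.   ] [0.21  0.158 0.399] [-0.669 -0.5   -0.0
[... 502 characters left out ...]
615  0.335 -0.008  0.942  0.004  1.865 -0.128]
14 0.001 [-0.  0. -1.] [0.569 0.451 0.473] [-0.741  0.692  0.028  0.415 -0.02   2.035 -0.237]
15 0.001 [-0.  0. -1.] [0.519 0.545 0.366] [-0.872  0.649  0.002  0.713 -0.001  1.78  -0.378]
[array([300.,   0.,   0.]), array([-212.,    0., -212.]), array([   0.,    0., -300.]), array([-173., -173., -173.]), array([-212., -212.,    0.]), array([-212., -212.,    0.]), array([-212., -212.,    0.]), array([-212.,    0.,  212.]), array([ 173., -173.,  173.]), array([   0.,  212., -212.]), array([ 173.,  173., -173.]), array([-212., -212.,    0.]), array([  0., 300.,   0.]), array([  0., 212., 212.]), array([212., 212.,   0.]), array([212.,   0., 212.])]
```

```bash
python3 -m crank '[[[300,0,0,0,-1],[300,0,0,0,-1],[300,0,0,0,-1]]]'|grep pos
python3 -m crank '[[[-212,0,-212,0,-1],[-212,0,-212,0,-1],[-212,0,-212,0,-1]]]'|grep pos
python3 st.py
python3 -m crank '[[[0,0,-300,0,-1],[0,0,-300,0,-1],[0,0,-300,0,-1]]]'|grep pos
python3 st.py
sed -i 's/range(16)/range(8)/' untilt.py; timeout 500 python3 untilt.py
```

```text
ee_pos: [0.392, 0.5177, 0.3125]
ee_pos: [0.333, 0.4878, 0.4054]
t 20.8 q [-1.676  0.655  0.794  0.941  0.124  2.058 -0.592] p [0.333  0.4878 0.4054] w 0.0006
M [[-0.2, 0.951, 0.236], [0.769, 0.301, -0.563], [-0.607, 0.069, -0.792]] lean 37.6 F [-2.8  5.9 -3.9]
ee_pos: [0.2176, 0.5346, 0.4205]
t 21.1 q [-2.017  0.731  1.16   0.963 -0.09   2.058 -0.548] p [0.2176 0.5346 0.4205] w 0.0004
M [[-0.277, 0.907, 0.316], [0.777, 0.405, -0.483], [-0.566, 0.111, -0.817]] lean 35.2 F [-0.6 -0.3  1.9]
0 0.395 [ 0.208 -0.305 -0.929] [0.242 0.595 0.428] [-1.86   0.803  1.279  0.789 -0.438  2.06  -0.569]
1 0.056 [ 0.001 -0.029 -1.   ] [-0.026  0.555  0.538] [-2.436  0.458  1.34   0.943 -0.494  2.06  -0.738]
2 0.038 [ 0.    -0.022 -1.   ] [-0.039  0.471  0.577] [-2.448  0.088  0.805  1.041 -0.074  2.06  -1.059]
3 0.013 [-0.003 -0.003 -1.   ] [-0.09   0.53   0.575] [-2.127  0.239  0.446  0.865 -0.12   2.06  -1.129]
4 0.008 [-0.006  0.003 -1.   ] [0.073 0.423 0.587] [-1.569 -0.017  0.065  1.095 -0.006  2.06  -0.888]
5 0.006 [-0.003 -0.003 -1.   ] [-0.238  0.295  0.576] [-2.468 -0.139  0.083  1.233  0.008  2.047 -1.764]
6 0.004 [-0.    -0.003 -1.   ] [-0.104  0.253  0.356] [-2.034 -0.497 -0.057  1.958 -0.029  1.682 -1.463]
7 0.002 [ 0.     0.002 -1.   ] [-0.237  0.383  0.439] [-2.226 -0.078 -0.001  1.475  0.001  1.744 -1.608]
[array([   0.,    0., -300.]), array([ 212.,    0., -212.]), array([-173., -173., -173.]), array([ 173.,  173., -173.]), array([  0., 300.,   0.]), array([   0., -300.,    0.]), array([   0., -300.,    0.]), array([   0., -212.,  212.])]
```

The simulator is optimistic at the limits, so I'll work empirically: move to the azimuth where outward points along the needed correction, then push up.

```bash
python3 w2t.py -.05,.52,.45 -.25,.42,.45
```

```text
-.05,.52,.45 -> [  46 -245 -101] rows 5.4
-.25,.42,.45 -> [  24 -467 -116] rows 9.6
```

```bash
python3 -m crank '[[[46,-245,-101,0,-1],[46,-245,-101,0,-1],[46,-245,-101,0,-1],[46,-245,-101,0,-1],[46,-245,-101,0,-1],[46,-245,-101,0,-1],[24,-467,-116,0,-1],[24,-467,-116,0,-1],[24,-467,-116,0,-1],[24,-467,-116,0,-1],[24,-467,-116,0,-1]]]'|grep pos; python3 st.py
python3 -m crank '[[[100,0,-250,0,-1],[100,0,-250,0,-1]]]'|grep pos
python3 -m crank '[[[100,0,-250,0,-1],[100,0,-250,0,-1]]]'|grep pos
python3 st.py
```

```text
ee_pos: [-0.1823, 0.4074, 0.3736]
t 22.2 q [-2.474  0.295  0.464  1.327 -0.039  2.056 -1.642] p [-0.1823  0.4074  0.3736] w 0.0004
M [[-0.281, 0.916, 0.285], [0.833, 0.38, -0.401], [-0.476, 0.125, -0.871]] lean 29.5 F [-1.9  0.4 -1.2]
ee_pos: [-0.2027, 0.4486, 0.3827]
ee_pos: [-0.2229, 0.476, 0.4099]
t 22.6 q [-2.387e+00  3.800e-01  3.530e-01  1.093e+00  1.000e-03  2.057e+00
 -1.651e+00] p [-0.2229  0.476   0.4099] w 0.0002
M [[-0.324, 0.905, 0.275], [0.881, 0.394, -0.26], [-0.344, 0.158, -0.926]] lean 22.2 F [-0.2  0.1 -1.1]
```

```bash
python3 -m crank '[[[60,-180,-250,0,-1],[60,-180,-250,0,-1]]]'|grep rot
python3 -m crank '[[[60,-180,-250,0,-1],[60,-180,-250,0,-1]]]'|grep rot
python3 st.py
python3 -m crank '[[[60,-100,-250,0,-1],[60,-100,-250,0,-1]]]'|grep rot
python3 st.py
```

```text
eef_rot: [0.557, 0.814, -0.015, 0.166]
eef_rot: [0.554, 0.821, -0.001, 0.14]
t 23.0 q [-2.498  0.44   0.318  0.927 -0.045  2.058 -1.824] p [-0.3371  0.4664  0.4361] w 0.0003
M [[-0.347, 0.91, 0.227], [0.909, 0.386, -0.157], [-0.231, 0.152, -0.961]] lean 16.0 F [-0.4  0.8 -1.8]
eef_rot: [0.552, 0.826, 0.007, 0.113]
t 23.2 q [-2.556  0.47   0.363  0.849 -0.083  2.058 -1.852] p [-0.376   0.4645  0.4517] w 0.0003
M [[-0.364, 0.911, 0.194], [0.914, 0.39, -0.113], [-0.179, 0.136, -0.974]] lean 13.0 F [ 1.1  0.9 -0.5]
```

```bash
python3 -m crank '[[[60,-150,-250,0,-1],[60,-150,-250,0,-1]]]'|grep rot
python3 -m crank '[[[60,-150,-250,0,-1],[60,-150,-250,0,-1]]]'|grep rot
python3 st.py
python3 w2t.py -.1,.45,.42 .18,.33,.35 .32,.03,.26
```

```text
eef_rot: [0.552, 0.829, 0.012, 0.086]
eef_rot: [0.553, 0.831, 0.016, 0.063]
t 23.6 q [-2.599  0.518  0.267  0.698 -0.085  2.058 -1.997] p [-0.4615  0.4383  0.4779] w 0.0001
M [[-0.381, 0.916, 0.122], [0.92, 0.388, -0.043], [-0.087, 0.096, -0.992]] lean 7.5 F [0.1 0.5 0.7]
-.1,.45,.42 -> [-122  330  101] rows 7.3
.18,.33,.35 -> [-333  534  210] rows 13.3
.32,.03,.26 -> [-655  537  329] rows 18.2
```

```bash
python3 -m crank '[[[60,-100,-250,0,-1],[60,-100,-250,0,-1]]]'|grep rot
python3 st.py
python3 w2t.py -.1,.45,.42 .18,.33,.35 .32,.03,.26
```

```text
eef_rot: [0.553, 0.832, 0.019, 0.037]
t 23.8 q [-2.599  0.522  0.207  0.639 -0.062  2.058 -2.045] p [-0.4847  0.4291  0.4974] w 0.0004
M [[-0.386, 0.919, 0.083], [0.922, 0.388, -0.01], [-0.041, 0.073, -0.997]] lean 4.8 F [-0.2  0.3  0.7]
-.1,.45,.42 -> [-126  356  109] rows 7.9
.18,.33,.35 -> [-342  562  203] rows 13.8
.32,.03,.26 -> [-669  567  307] rows 18.6
```

```bash
python3 -m crank '[[[-126,356,109,0,-1],[-126,356,109,0,-1],[-126,356,109,0,-1],[-126,356,109,0,-1],[-126,356,109,0,-1],[-126,356,109,0,-1],[-126,356,109,0,-1],[-126,356,109,0,-1],[-342,562,203,0,-1],[-342,562,203,0,-1],[-342,562,203,0,-1],[-342,562,203,0,-1],[-342,562,203,0,-1],[-342,562,203,0,-1],[-669,567,307,19,-1],[-669,567,307,19,-1],[-669,567,307,19,-1],[-669,567,307,19,-1],[-669,567,307,19,-1],[-669,567,307,19,-1]]]'|grep pos; python3 st.py; python3 w2t.py .2,.02,.24
```

```text
ee_pos: [0.2381, 0.2023, 0.3164]
t 25.8 q [-1.202 -0.499  0.171  2.029  0.159  1.568 -0.967] p [0.2381 0.2023 0.3164] w 0.0004
M [[-0.08, 0.993, 0.086], [0.997, 0.08, -0.006], [-0.013, 0.085, -0.996]] lean 4.9 F [0.5 0.2 0.6]
.2,.02,.24 -> [-178  -59   74] rows 4.0
```

```bash
python3 w2t.py .34,.02,.25;
python3 -m crank '[[[-189,86,75,0,-1],[-189,86,75,0,-1],[-189,86,75,0,-1],[-189,86,75,0,-1],[-189,86,75,0,-1],[-189,-40,75,0,-1],[-189,-40,75,0,-1]]]'|grep pos; python3 st.py; python3 -m crank '[[[0,-80,0,0,-1],[0,-80,0,0,-1]]]'|grep rot;python3 -m crank '[[[0,-80,0,0,-1],[0,-80,0,0,-1]]]'|grep rot; python3 st.py
```

```text
.34,.02,.25 -> [-189   81   76] rows 4.4
ee_pos: [0.3099, 0.0379, 0.2585]
t 26.5 q [-0.317 -0.484  0.012  2.149  0.033  1.398 -0.228] p [0.3099 0.0379 0.2585] w 0.0004
M [[-0.081, 0.993, 0.083], [0.997, 0.082, -0.002], [-0.009, 0.083, -0.997]] lean 4.8 F [-0.7 -0.1  1. ]
eef_rot: [0.674, 0.738, 0.017, 0.028]
eef_rot: [0.667, 0.745, 0.004, 0.001]
t 26.9 q [-0.041 -0.497 -0.196  2.213 -0.097  1.409 -0.088] p [0.2698 0.0438 0.2282] w 0.0003
M [[-0.11, 0.994, 0.008], [0.994, 0.11, 0.005], [0.004, 0.009, -1.0]] lean 0.5 F [-0.9  1.3  1.3]
```

The tool is vertical again to 0.5° and the arm is in its natural configuration. Now the approach to the overhanging end, with the gripper open.

```bash
python3 w2t.py .568,-.034,.13 .568,-.034,.033
```

```text
.568,-.034,.13 -> [-111  287  100] rows 6.5
.568,-.034,.033 -> [-111  286  197] rows 7.3
```

```bash
python3 -m crank '[[[-111,287,100,2.6,1],[-111,287,100,2.6,1],[-111,287,100,2.6,1],[-111,287,100,2.6,1],[-111,287,100,2.6,1],[-111,287,100,2.6,1],[-111,287,100,2.6,1],[-111,287,100,2.6,1],[-111,287,100,2.6,1]]]'; python3 st.py; python3 -c "
from h import *
save('wrist','w3.png')"
```

```text
time: 27.8
ee_pos: [0.5691, -0.0439, 0.133]
eef_rot: [0.69, 0.724, 0.003, 0.004]
ft_force: [0.2, 0.3, -0.4]
width: 0.0643
grip_force: 0.0
t 27.8 q [ 0.07   0.275 -0.086  1.728  0.027  1.129  0.025] p [ 0.5691 -0.0439  0.133 ] w 0.0643
M [[-0.049, 0.999, 0.011], [0.999, 0.049, -0.001], [-0.001, 0.011, -1.0]] lean 0.6 F [ 0.2  0.3 -0.4]
```

View pics/w3.png

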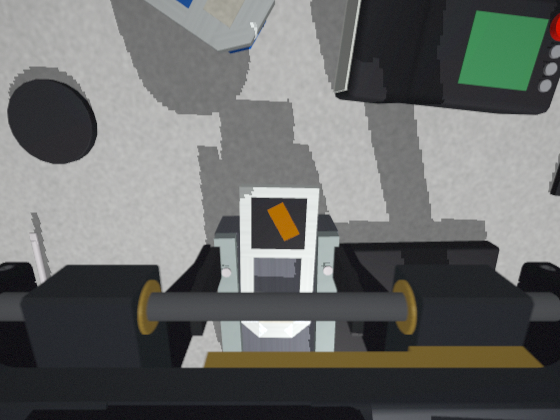

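The open fingers straddle the carrier, which is still in place with its front corners near (240,189) and (319,189). Quick check, then descend.

```bash
python3 - <<'E'
from h import *
c=load("w3.png");a=ray(c,240,189,.056)[:2];b=ray(c,319.5,188.5,.056)[:2];print(a,b,np.linalg.norm(a-b),(a+b)/2)
E
python3 w2t.py .5685,-.034,.07 .5685,-.034,.033
```

```text
[ 0.54103413 -0.0227505 ] [ 0.60267901 -0.01959605] 0.061725535668248295 [ 0.57185657 -0.02117328]
.5685,-.034,.07 -> [10 -1 64] rows 1.3
.5685,-.034,.033 -> [ 10  -1 101] rows 2.0
```

```bash
python3 -m crank '[[[7,1,40,-1,1],[7,1,75,-1,1],[7,1,95,-1,1],[7,1,101,-1,1],[7,1,101,-1,1]]]'; python3 st.py
```

```text
time: 28.35
ee_pos: [0.5711, -0.0371, 0.0329]
eef_rot: [0.683, 0.73, 0.004, 0.005]
ft_force: [-0.4, -0.1, 1.2]
width: 0.0866
grip_force: 0.0
t 28.35 q [ 0.059  0.392 -0.089  1.807  0.044  0.933  0.017] p [ 0.5711 -0.0371  0.0329] w 0.0866
M [[-0.067, 0.998, 0.012], [0.998, 0.067, -0.001], [-0.002, 0.012, -1.0]] lean 0.7 F [-0.4 -0.1  1.2]
```

```bash
python3 -m crank '[[[0,0,0,0,-0.2],[0,0,0,0,-1],[0,0,0,0,-1],[0,0,0,0,-1],[0,0,0,0,-1],[0,0,0,0,-1],[0,0,0,0,-1]]]' 55; python3 st.py
```

```text
time: 29.05
ee_pos: [0.5719, -0.0374, 0.0328]
eef_rot: [0.683, 0.73, 0.004, 0.005]
ft_force: [-0.8, 0.4, 4.4]
width: 0.0615
grip_force: 54.6
t 29.05 q [ 0.059  0.393 -0.089  1.805  0.045  0.932  0.017] p [ 0.5719 -0.0374  0.0328] w 0.0615
M [[-0.066, 0.998, 0.013], [0.998, 0.066, -0.001], [-0.002, 0.012, -1.0]] lean 0.7 F [-0.8  0.4  4.4]
```

```bash
python3 -m crank '[[[0,0,-8,0,-1],[0,0,-20,0,-1],[0,0,-40,0,-1],[0,0,-50,0,-1],[0,0,-52,0,-1],[20,0,-52,0,-1],[50,0,-52,0,-1],[85,0,-52,0,-1],[120,0,-52,0,-1],[150,0,-55,0,-1],[170,0,-80,0,-1],[180,0,-115,0,-1],[180,0,-140,0,-1],[180,0,-150,0,-1],[180,0,-150,0,-1]]]'; python3 st.py; python3 -c "
from h import *
save('wrist','w4.png');save('scene','s4.png')
t=cv2.imread('pics/w4.png')[100:340,130:430];s=cv2.imread('pics/s4.png')[60:300,200:500]
cv2.imwrite('pics/m4.png',np.vstack([cv2.resize(t,None,fx=1.25,fy=1.25),cv2.resize(s,None,fx=1.25,fy=1.25)]) if 0 else np.hstack([cv2.resize(t,(400,320)),cv2.resize(s,(400,320))]))"
```

```text
time: 30.55
ee_pos: [0.5584, 0.1421, 0.1826]
eef_rot: [0.683, 0.73, 0.004, 0.005]
ft_force: [-0.1, -0.5, -2.6]
width: 0.0613
grip_force: 54.6
t 30.55 q [-0.176  0.249 -0.183  1.654  0.054  1.231 -0.305] p [0.5584 0.1421 0.1826] w 0.0613
M [[-0.066, 0.998, 0.014], [0.998, 0.066, -0.001], [-0.002, 0.013, -1.0]] lean 0.8 F [-0.1 -0.5 -2.6]
```

View pics/m4.png

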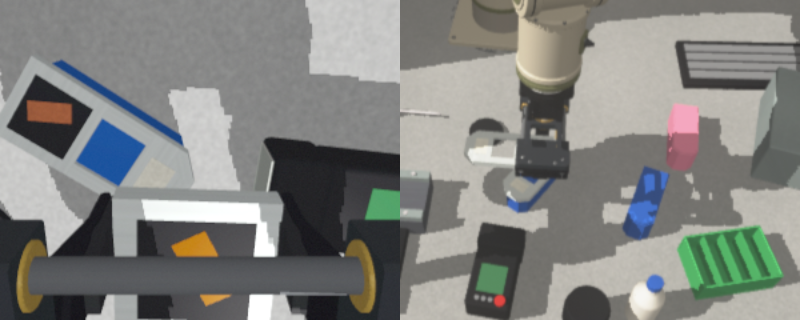

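The carrier is held and looks level. I'll turn it and hover so the wrist camera sees the free pedestal ahead, then fit the pedestal's outline in all views by code.

```bash
python3 w2t.py .66,.30,.22; python3 -c "
from h import *
c=load('w3.png');M=R.from_quat([.69,.724,.003,.004]);print((M.inv().apply(c['eye']-np.array([.5691,-.0439,.133]))).round(3),(M.inv()*R.from_quat(c['attitude'])).as_matrix().round(2).tolist())"
```

```text
.66,.30,.22 -> [151 113 -39] rows 3.9
[ 0.083  0.001 -0.162] [[-0.0, -0.95, -0.3], [1.0, -0.0, -0.0], [0.0, -0.3, 0.95]]
```

```bash
python3 -m crank '[[[40,25,-40,-8.5,-1],[80,45,-80,-17,-1],[120,70,-110,-25.5,-1],[160,90,-137,-34,-1],[160,90,-137,-42.5,-1],[160,90,-137,-51,-1],[160,90,-137,-59.5,-1],[160,90,-137,-68,-1],[160,90,-137,-71,-1],[160,90,-137,-71,-1],[160,90,-137,-71,-1]]]'; python3 st.py
cat > ped.py <<'E'
from h import *
from scipy.optimize import minimize
import sys
def outline(l,w,c): # half sizes, cut
    return [(-l,-w),(l-c,-w),(l,-w+c),(l,w-c),(l-c,w),(-l,w)]
o1=outline(.0635,.0245,.0145);o2=outline(.0615,.0225,.0141)
V=np.array([(x,y,z) for z in (0,.0525) for x,y in o1]+[(x,y,.055) for x,y in o2])
def proj(c,P):
    f=210/np.tan(np.radians(c["vfov"])/2);q=R.from_quat(c["attitude"]).inv().apply(P-c["eye"]);return np.c_[c["cx"]+f*q[:,0]/q[:,2],c["cy"]+f*q[:,1]/q[:,2]]
def world(x): return R.from_euler("z",x[2]).apply(V)+[x[0],x[1],0]
K=4
def mask(fn,x0):
    im=cv2.imread("pics/"+fn).astype(int);b,g,r_=im[:,:,0],im[:,:,1],im[:,:,2]
    m=((b>r_*1.7)&(b>g*1.25)&(b>40)).astype(np.uint8)
    c=load(fn);h=cv2.convexHull(proj(c,world(x0)).astype(np.float32)).astype(int)
    roi=cv2.dilate(cv2.fillConvexPoly(np.zeros_like(m),h,1),np.ones((25,25)));return c,m*roi
def render(c,x,shape):
    h=cv2.convexHull(proj(c,world(x)).astype(np.float32)).reshape(-1,2)
    big=np.zeros((shape[0]*K,shape[1]*K),np.uint8);cv2.fillConvexPoly(big,np.round(((h+.5)*K-.5)*16).astype(np.int32),255,shift=4)
    return cv2.resize(big,(shape[1],shape[0]),interpolation=cv2.INTER_AREA)/255.
def fit(fns,x0):
    D=[mask(f,x0) for f in fns]
    cost=lambda x:sum(abs(render(c,x,m.shape)-m).sum() for c,m in D)
    o=min((minimize(cost,np.array(x0)+d,method="Nelder-Mead",options=dict(initial_simplex=np.array(x0)+d+np.array([[0,0,0],[.01,0,0],[0,.01,0],[0,0,.08]]),xatol=1e-5,fatol=.1)) for d in ([0,0,0],[.003,-.003,.02],[-.004,.002,-.03])),key=lambda o:o.fun)
    return o.x.round(4),np.degrees(o.x[2]).round(2),round(o.fun,1),[int(m.sum()) for _,m in D]
if __name__=="__main__":
    save("wrist","w5.png")
    x0=[.514,.337,-.27]
    for f in (["t1.png"],["s1.png"],["w5.png"],["t1.png","s1.png"]): print(f,*fit(f,x0))
E
python3 ped.py
```

```text
time: 31.75
ee_pos: [0.6354, 0.3078, 0.3181]
eef_rot: [0.133, 0.991, -0.001, 0.005]
ft_force: [-0.4, 0.0, -1.4]
width: 0.0617
grip_force: 54.6
t 31.75 q [-0.289  0.521 -0.39   1.027  0.198  1.619  0.682] p [0.6354 0.3078 0.3181] w 0.0617
M [[-0.964, 0.264, 0.01], [0.264, 0.964, -0.003], [-0.01, 0.0, -1.0]] lean 0.6 F [-0.4  0.  -1.4]
['t1.png'] [ 0.5176  0.3406 -0.2602] -14.91 44.8 [1049]
['s1.png'] [ 0.516   0.3411 -0.2678] -15.35 64.7 [1047]
['w5.png'] [ 0.5187  0.3394 -0.2711] -15.53 78.5 [4285]
['t1.png', 's1.png'] [ 0.5173  0.3407 -0.2649] -15.18 113.5 [1049, 1047]
```

Three views agree within 2 mm: pedestal at (0.518, 0.340), yaw -15.4°. Last picture: the carrier in the grip, with the expected front outline drawn for a 16.2 mm overhang.

Run:
```python
from ped import *
c=load("w5.png");s=r.read_state();M=R.from_quat(s["eef_rot"]);p=s["ee_pos"]
im=cv2.imread("pics/w5.png");k=4
P=np.array([(.0162,y,z) for z in (-.0232,-.0122) for y in (-.031,.031)]);u=proj(c,p+M.apply(P));print(u.round(1))
x0,y0=int(u[:,0].min())-25,int(u[:,1].min())-35
cr=cv2.resize(im[y0:y0+130,x0:x0+190],None,fx=k,fy=k,interpolation=cv2.INTER_CUBIC)
for a in u: cv2.circle(cr,tuple(np.round((a-[x0,y0]+.5)*k-.5).astype(int)),4,(0,0,255),1)
cv2.imwrite("pics/w5c.png",cr);print(x0,y0)
```

```text
[[212.9 252.8]
 [342.3 252.7]
 [217.  243.4]
 [338.1 243.3]]
187 208
```

View pics/w5c.png

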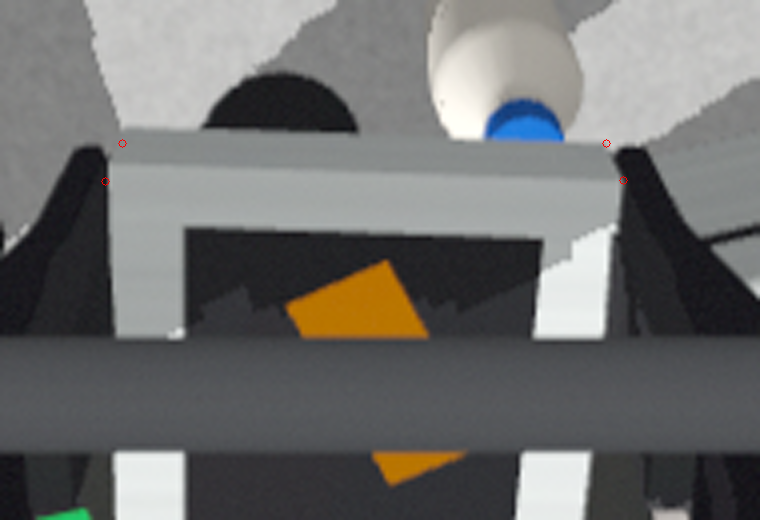

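In the crop the carrier's front edge runs from (107,163) to (622,183). It is therefore yawed about 2.4° in the grip, matching its earlier yaw in the channel, and its front is about 17 mm ahead of the TCP. I'll correct for both.

```bash
python3 w2t.py .4675,.3545,.2 .4675,.3545,.07
```

```text
.4675,.3545,.2 -> [176   1 117] rows 4.2
.4675,.3545,.07 -> [177   0 247] rows 6.1
```

```bash
python3 -m crank '[[[40,0,10,-2.3,-1],[85,1,30,-2.3,-1],[130,1,60,-2.3,-1],[165,1,90,-2.3,-1],[176,1,125,-2.3,-1],[177,0,160,-2.3,-1],[177,0,195,-2.3,-1],[177,0,220,-2.3,-1],[177,0,236,-2.3,-1],[177,0,240,-2.3,-1],[177,0,240,-2.3,-1]]]'|head -1; python3 st.py
python3 - <<'E'
from h import *
s=r.read_state();M=R.from_quat(s["eef_rot"]).as_matrix();p=s["ee_pos"]
th=np.radians(2.4);C=p+M@[-.0529,-.0029,-.0122];x=M@[-np.cos(th),-np.sin(th),0]
print("centre",C.round(4),"yaw",np.degrees(np.arctan2(x[1],x[0])))
d=np.array([.5183,.3398,.049])-C;print("to go tool mm",(M.T@d*1000).round(1))
E
```

```text
time: 32.9
t 32.9 q [-0.353  0.405 -0.461  1.717  0.213  1.06   0.459] p [0.4677 0.3544 0.0778] w 0.0616
M [[-0.975, 0.224, 0.012], [0.224, 0.975, -0.001], [-0.012, 0.001, -1.0]] lean 0.7 F [-0.3  0.5 -1.4]
centre [0.5184 0.3397 0.0907] yaw -15.32921711502476
to go tool mm [ 0.6 -0.  41.7]
```

```bash
python3 -m crank '[[[0,0,12,0,-1],[0,0,22,0,-1],[0,0,28,0,-1],[0,0,32,0,-1],[0,0,34,0,-1],[0,0,36,0,-1],[0,0,37,0,-1],[0,0,38,0,-1]]]'; python3 st.py
```

```text
time: 33.7
ee_pos: [0.4681, 0.3543, 0.0398]
eef_rot: [0.112, 0.994, 0.0, 0.006]
ft_force: [0.6, -0.3, -2.1]
width: 0.0612
grip_force: 54.6
t 33.7 q [-0.364  0.452 -0.45   1.743  0.24   0.991  0.44 ] p [0.4681 0.3543 0.0398] w 0.0612
M [[-0.975, 0.223, 0.012], [0.223, 0.975, -0.001], [-0.012, 0.002, -1.0]] lean 0.7 F [ 0.6 -0.3 -2.1]
```

```bash
python3 -m crank '[[[0,0,1,0,-1],[0,0,2,0,-1],[0,0,3,0,-1],[0,0,3.5,0,-1]]]' | grep force; python3 st.py
```

```text
ft_force: [-6.7, -4.7, 14.7]
grip_force: 54.5
t 34.1 q [-0.365  0.455 -0.449  1.745  0.243  0.987  0.439] p [0.4681 0.3542 0.0372] w 0.0614
M [[-0.975, 0.223, 0.012], [0.223, 0.975, -0.002], [-0.013, 0.001, -1.0]] lean 0.7 F [-6.7 -4.7 14.7]
```

```bash
python3 -m crank '[[[0,0,0,0,-1],[0,0,0,0,-1],[0,0,0,0,0.5],[0,0,0,0,0.6],[0,0,0,0,0.75],[0,0,0,0,0.75],[0,0,0,0,0.75]]]' 5; python3 st.py
```

```text
time: 34.8
ee_pos: [0.468, 0.3541, 0.036]
eef_rot: [0.112, 0.994, -0.0, 0.006]
ft_force: [0.4, -0.3, 0.7]
width: 0.0751
grip_force: 0.0
t 34.8 q [-0.365  0.457 -0.448  1.746  0.243  0.985  0.439] p [0.468  0.3541 0.036 ] w 0.0751
M [[-0.975, 0.223, 0.012], [0.223, 0.975, -0.002], [-0.012, 0.001, -1.0]] lean 0.7 F [ 0.4 -0.3  0.7]
```

```bash
python3 -m crank '[[[0,0,-10,0,0.75],[0,0,-30,0,0.75],[0,0,-70,0,0.75],[0,0,-120,0,0.75],[0,0,-170,0,0.75],[40,-30,-210,0,0.75],[80,-60,-240,0,0.75],[110,-100,-240,0,0.75],[110,-150,-240,0,0.75],[110,-200,-240,0,0.75],[110,-240,-240,0,0.75],[110,-240,-240,0,0.75]]]'
cat > ver.py <<'E'
from ped import *
import ped
for n in("scene","top"): save(n,n+"_e.png")
o=outline(.07,.031,.016)
ped.V=np.array([(x,y,z) for z in(0,.011) for x,y in o])
def world(v): return (R.from_euler("z",v[2])*R.from_euler("xy",v[4:6])).apply(ped.V)+[v[0],v[1],v[3]]
ped.world=world
for fn in("scene_e.png","top_e.png"):
    c=load(fn);im=cv2.imread("pics/"+fn);old=cv2.imread("pics/"+("s1.png" if "scene" in fn else "t1.png"))
    x0=np.array([.518,.34,-.269,.049,0,0])
    # carrier + rest of pedestal: silhouette against background by grabCut seeded from prediction
    h=cv2.convexHull(np.vstack([proj(c,world(x0)),proj(c,world(x0)+[0,0,-.049])]).astype(np.float32)).astype(int)
    B=np.zeros(im.shape[:2],np.uint8);cv2.fillConvexPoly(B,cv2.convexHull(proj(c,world(x0)).astype(np.float32)).astype(int),1)
    roi=cv2.dilate(B,np.ones((15,15)));b,g,rr=[im[:,:,i].astype(int) for i in range(3)]
    blue=(b>rr*1.7)&(b>g*1.25)&(b>40)
    m=np.full(B.shape,cv2.GC_BGD,np.uint8);m[roi>0]=cv2.GC_PR_BGD;m[B>0]=cv2.GC_PR_FGD;m[cv2.erode(B,np.ones((7,7)))>0]=cv2.GC_FGD;m[blue&(cv2.erode(B,np.ones((9,9)))==0)]=cv2.GC_BGD
    cv2.grabCut(im,m,None,np.zeros((1,65)),np.zeros((1,65)),6,cv2.GC_INIT_WITH_MASK);m=((m&1)>0).astype(np.uint8)
    cost=lambda x:abs(render(c,x,m.shape)-m).sum()
    for z in(.049,.055):
        f=lambda v:cost([v[0],v[1],v[2],z,0,0])
        o_=minimize(f,x0[:3],method="Nelder-Mead",options=dict(initial_simplex=x0[:3]+np.array([[0,0,0],[.006,0,0],[0,.006,0],[0,0,.06]])))
        print(fn,z,o_.x.round(4),round(np.degrees(o_.x[2]),1),round(o_.fun,1),int(m.sum()),"blue left inside top",int((blue&(cv2.erode(B,np.ones((5,5)))>0)).sum()))
E
python3 ver.py; python3 st.py
```

```text
time: 36.0
ee_pos: [0.3034, 0.141, 0.2754]
eef_rot: [0.115, 0.993, 0.0, 0.007]
ft_force: [0.2, 1.1, -0.2]
width: 0.0763
grip_force: 0.0
scene_e.png 0.049 [ 0.5173  0.3411 -0.2672] -15.3 106.1 1209 blue left inside top 155
scene_e.png 0.055 [ 0.521   0.3402 -0.2693] -15.4 115.4 1209 blue left inside top 155
top_e.png 0.049 [ 0.5177  0.3401 -0.2618] -15.0 112.7 1206 blue left inside top 168
top_e.png 0.055 [ 0.5174  0.3386 -0.2625] -15.0 118.4 1206 blue left inside top 168
t 36.1 q [-0.16  -0.353 -0.322  2.019 -0.103  1.447  0.892] p [0.3042 0.1445 0.2754] w 0.0761
M [[-0.974, 0.225, 0.014], [0.225, 0.974, -0.001], [-0.014, 0.002, -1.0]] lean 0.8 F [-0.1  1.7  0. ]
```

```bash
python3 -c "
from bench import r
print(r.close_job())"
```

```text
the job is handed in; nothing more can be done
None
```

The job is handed in at 36 s: the carrier slid out 42 mm, was gripped and lifted level, and by the final contact height and two camera fits it sits fully down on the free blue pedestal with its cut corners matched.

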